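# Lift a hot photo tile off the heat press with a spatula

### The job

The printed photo tile on the open heat press is still hot: take the spatula from its rest, work its blade under the tile, lift the tile out on the blade without anything touching the upper platen or its handle, and set it down gently on the wire cooling rack, lying flat, picture up and wholly on the rack. Do not touch the tile with the gripper or let it fall or tip steeply. Put the spatula back on its rest as it was, and leave the tape, the carton and the bottle where they stand.

Things in the scene. Friction and masses are not known exactly. Their poses are not given: they have to be found in the camera images.
- press: Clamshell heat press standing open, fixed, on screw feet that raise its origin 0 to 8 mm over the bench. Origin under the bed's centre; x points from the open front to the hinge (the way in), z up. Bed 230 x 230 mm under an orange-red silicone pad, pad top 100 mm over the origin, free at the front (x = -115) and sides. Behind x = 135 are hinge cheeks and controller, up to 155 mm high
- bed_center (a point): centre of the top of the silicone pad, 100 mm above the press's origin (100 to 108 mm over the bench; feel for it with the blade); axes as the press
- stop_face (a point): foot of the middle of the front face of the locating stop, an aluminium strip on the pad 85 mm behind the bed's centre, 6 mm high, 140 mm wide (press y), 10 mm deep. Axes as the press
- upper_platen: white-covered upper platen, hot, fixed open at 34 degrees. Origin on the hinge axis, 165 mm behind the bed's centre, 125 mm over the press's origin; its own -x runs along the platen to its raised front. In its frame it spans x -282 to -48, y +-118, z -20 to +22; two handle arms (y = +-85) go on from its front to a black cross bar
- press_handle (a point): middle of the handle's black cross bar, 28 mm thick, 190 mm long along the press's y: in the press's frame x = -167, z = 393 mm. It overhangs the place where the spatula must be held, so an upright gripper or wrist there strikes it; a tool leaned back 25 to 40 degrees, away from the press, stays clear
- tile: ceramic photo tile 108 x 108 x 7 mm, 0.12 to 0.20 kg, on the pad 5 to 30 mm short of the stop, sides within 0.15 rad of the press's axes. Origin centre of underside, z up. Underside bevelled all round, 2.2 mm high, 4 mm in: the tip must run on the pad to get under. Pushed, it slides to the stop, then climbs onto the blade. Friction 0.3 on the blade (slides at 15 to 19 degrees), 0.6 elsewhere
- spatula: steel spatula, black handle, 0.16 kg, balance point at x = -49 mm. Origin under the blade's centre, x to the tip, z up. Blade 120 (x) x 90 x 1.6 mm, flat. A neck 24 mm wide rises from its heel to x = -98, z = 34; the handle goes on to x = -198, z = 53 (axis), rising 10 degrees, 22 mm wide (y), 22 mm high, flat sides
- spatula_grip (a point): grip point on the handle's axis, x = -148, z = 44 mm in the spatula's frame; axes as the spatula. Grip across the 22 mm flat sides, hard (60 N): under load, or with the tip pressed on the pad by more than about 3 N, the spatula twists (pitches) a little in the fingers
- spatula_tip (a point): middle of the blade's front edge, on its underside; axes as the spatula
- rest: blue enamelled spatula rest, fixed. Origin on the bench under the centre of the resting blade, x to the blade's tip. Base plate 235 x 100 x 4 mm (x -152 to +82); the blade lies flat on it, so the spatula's origin belongs at 0, 0, 4 mm in this frame, axes alike
- rest_fork (a point): fork of the rest, x = -107 mm in the rest's frame: a saddle under the front end of the handle, its top 29 mm over the bench, between two cheeks 34 mm apart that rise to 45 mm; 8 mm thick in x
- rack: wire cooling rack, fixed, 220 (x) x 200 (y) mm, top 30 mm above the bench. Origin on the bench under its centre; x points roughly the same way as the press's x (within 0.35 rad). 11 round wires 6 mm thick run along x, 20 mm apart
- rack_top (a point): centre of the rack's top surface, 30 mm above the bench; axes as the rack
- tape: bystander: roll of amber tape lying flat, 93 mm across, 24 mm high
- carton: bystander: brown carton 120 x 120 x 60 mm
- bottle: bystander: white bottle with blue cap, 60 mm across, 150 mm tall, upright

How it is judged:
On the way, in this order (a step that is already met when the one before it is completed fails the run):
1. the spatula is lifted off its rest (z of spatula in the frame of rest above 0.05 m), for 0.1 s.
2. the tile is carried on the spatula's blade, clear of the press, not steeply tipped (contact force between spatula and tile above 0.6 N and contact force between tile and press below 0.05 N and contact force between tile and table below 0.05 N and horizontal distance between tile and bed_center above 0.18 m and height (world z) of tile above 0.06 m and angle between tile's own z axis and vertical below 0.4 rad), for 0.2 s.
3. the tile lies flat on the cooling rack, free of the spatula (x of tile in the frame of rack_top between -0.055 and 0.055 m and y of tile in the frame of rack_top between -0.045 and 0.045 m and angle between tile's own z axis and vertical below 0.05 rad and z of tile in the frame of rack_top below 0.004 m and contact force between spatula and tile below 0.05 N), for 0.2 s.
At the end, for the whole second after the job is handed in: Tile at rest flat (3 degrees), picture up, on the rack's wires, centre within 55 mm (rack x) and 45 mm (rack y) of the rack's centre; spatula at rest on its rest as at the start: blade flat on the plate, within 25 mm along, 20 mm across, 5 degrees of tilt, 11 of turn (x of tile in the frame of rack_top between -0.055 and 0.055 m and y of tile in the frame of rack_top between -0.045 and 0.045 m and angle between tile's own z axis and vertical below 0.05 rad and z of tile in the frame of rack_top below 0.004 m and linear speed of each of tile, spatula below 0.01 m/s and x of spatula in the frame of rest between -0.025 and 0.025 m and y of spatula in the frame of rest between -0.02 and 0.02 m and z of spatula in the frame of rest below 0.01 m and angle between spatula's own z axis and vertical below 0.08 rad and angle between the x axis of spatula and the x axis of rest, either way round below 0.2 rad); the robot touches nothing.
It fails at once if the gripper or arm touches the tile (contact force between any of the fingers, the arm and tile above 0.5 N).
It fails at once if anything touches the upper platen or its handle (contact force between upper_platen and anything else above 1 N).
It fails at once if the tile is tipped by more than 40 degrees or falls onto the bench (angle between tile's own z axis and vertical above 0.7 rad or height (world z) of tile below 0.022 m).
It fails at once if the tile is dropped onto the rack instead of set down (linear speed of tile above 0.55 m/s and contact force between spatula and tile below 0.02 N).
It fails at once if the tape, carton or bottle is moved by more than 20 mm, or the bottle knocked over (distance of any of tape, carton, bottle from where it was at the start of the episode above 0.02 m or angle between bottle's own z axis and vertical above 0.3 rad).
It also fails if it takes over 72 s, if anything falls off the work surface, if the arm or the gripper's body presses on something with over 40 N, if the wrist force passes 120 N, or if a joint passes its speed limit or range.

### The arm

A 6-joint arm with a two-finger parallel gripper is mounted at the origin on the work surface. World frame = base frame: x ahead of the robot, y to its left, z up, the work surface at z = 0. Lengths are in m, angles in rad, forces in N, time in s.
With the tool pointing down it reaches from about 0.3 to 0.775 m from the base axis. Payload 14.6 kg.
Tool frame: the origin (TCP) lies midway between the tips of the shut fingers; the grasp point (between the pads) lies 19 mm behind it (r.tcp_to_grasp is the distance from the TCP to the grasp point, in m); z points along the fingers, x is the direction in which the jaws open and shut, and the axes are right-handed (so a half turn about z gives the same grasp; the last joint's range is limited). The gripper opens to 94 mm and grips with 3 to 60 N. Pads are 16 mm wide; open, the fingers measure 119 mm over their backs; the gripper's body (75 mm by 177 mm) begins 78 mm behind the grasp point.
Start: joints at [1.143, 0.3, 1.521, -0, 1.321, -0.067], TCP at [0.194, 0.515, 0.205] pointing down, gripper open.
Joint ranges: [-3.03, 3.03], [-0.79, 2.21], [0.23, 2.52], [-1.04, 4.18], [0, 3.07], [-2.55, 2.55]. Speed limits (rad/s): [2.22, 2.22, 2.57, 3.14, 3.14, 3.14].

### API

Orientations are given as [roll, pitch, yaw] about the fixed x, y, z axes, in that order (R = Rz(yaw) Ry(pitch) Rx(roll)).
In Python, from bench import r gives the robot as it stands.
- The arm moves only by the tool send_rows, never from a script. Its argument "motion" is text: rows parted by semicolons, each of 6 numbers parted by spaces: the shift along the tool's x, y, z in m, then the turn, a rotation vector about the tool's x, y, z in degrees. A call has 1 to 10 rows; each row shifts and turns the commanded pose from where the row before left it, along the tool's axes as they then stand; what a row does not reach is not made up. A row lasts 1/8 s, in which the tool goes at most 62.5 mm and 10.7 degrees, less where a joint would pass 70% of its speed; a pose out of reach is approached as far as the arm can. A call with a gripper value outside its range is refused whole. "gripper" is the finger opening in m, from 0 to 0.094, set as the call begins (left out, the last holds). The fingers move at their own pace and stop on an object; "force" is the grip in N (left out, the last holds). Time passes only in rows, so rows that do not move let the fingers close. It gives the time, the measured TCP pose, the force and the opening at its end, in the units of the state.
- r.state(): the state, without advancing time (a new reading comes with each control period).
- r.get_image(name): name is "scene" or "top" or "wrist"; returns a dict with "image" (400x640x3 uint8, red, green, blue), "K" (3x3 intrinsics, pixels), "R" (3x3) and "t" (3): a world point X has camera coordinates R X + t. Camera axes: x right, y down, z forward; pixel columns grow to the right and rows downward; lengths in m; the calibration is good to about 2 mm. A picture is of the moment at which its call begins. There is no depth.
- r.finish_job(): hands the job in, once; it reports no verdict.
The state is a dict: "time": time; "joints": joint angles; "dq": joint speeds; "tau": joint torques, N m; "tcp_pos": TCP position; "tcp_rot": TCP orientation; "wrist_force": force on the tool from outside, world axes, zero at the start; "torque": the same for the moment, N m; "opening": finger opening in m.
Only numpy, scipy, OpenCV 4.12 (cv2) and the standard library are available. Lean on these libraries where they do the work, as an engineer would, in place of code of your own. Each camera call takes 0.05 s, during which the arm holds its last target. There are 200 camera calls.

## Working session

There is one attempt and no reset: what is moved stays moved. The work goes in short steps, Python scripts to look and compute and a tool call to move; the robot and the scene stay as the last step left them, time stands still between calls to the robot, and variables do not carry over. Pictures are saved under pics/ and viewed, about 8 in all and at most 12, crops included, and the job is handed in when it is done.

Besides the shell and the picture viewer there is one more tool, called after "Emit:" as name(argument=value, ...) on one line, values as JSON. send_rows: Moves the arm, as the interface text tells. Its arguments: {"type":"object","properties":{"motion":{"type":"string"},"gripper":{"type":"number"},"force":{"type":"number"}},"required":["motion"]}

```bash
mkdir -p pics; ls
python3 - <<'E'
from bench import r
import cv2,pickle
d={}
for n in ("scene","top"):
    g=r.get_image(n); d[n]=g
    cv2.imwrite(f"pics/{n}0.png",g["image"][:,:,::-1])
    print(n,g["K"],g["R"],g["t"])
pickle.dump(d,open("im0.pkl","wb"))
print(r.state(),r.tcp_to_grasp)
E
```

```text
pics
scene [[411.04147424   0.         316.43455573]
 [  0.         411.04147424 195.85131569]
 [  0.           0.           1.        ]] [[-0.47185752  0.88162794  0.00909205]
 [ 0.63301742  0.34594032 -0.69254187]
 [-0.61370957 -0.32102566 -0.72132038]] [ 0.21574311 -0.1271956   1.85849726]
top [[378.43644857   0.         319.26810514]
 [  0.         378.43644857 203.63336671]
 [  0.           0.           1.        ]] [[-0.0050683  -0.99994243  0.00945734]
 [-0.99698893  0.00432107 -0.07742358]
 [ 0.07737825 -0.00982126 -0.99695343]] [-0.01321242  0.47295004  1.59358922]
{'time': 0.1, 'joints': array([ 1.14338617e+00,  3.00408420e-01,  1.52154481e+00,  7.36987729e-06,
        1.32073426e+00, -6.65976152e-02]), 'dq': array([-0.00038317, -0.0023807 , -0.00239811, -0.00161072,  0.00173968,
       -0.00016649]), 'tau': array([ 1.89917249e-03, -5.32652020e+01, -3.53277612e+01,  7.10565923e-02,
        2.35790637e-02, -5.79589505e-05]), 'tcp_pos': array([0.19406236, 0.51435225, 0.20493606]), 'tcp_rot': array([-3.14151267e+00,  1.09193702e-03,  1.20998200e+00]), 'wrist_force': array([-1.26562396, -0.08042504, -0.40626673]), 'torque': array([ 0.0168954 , -0.05817645, -0.02119311]), 'opening': 0.09374619581231008} 0.0188
```

View pics/scene0.png

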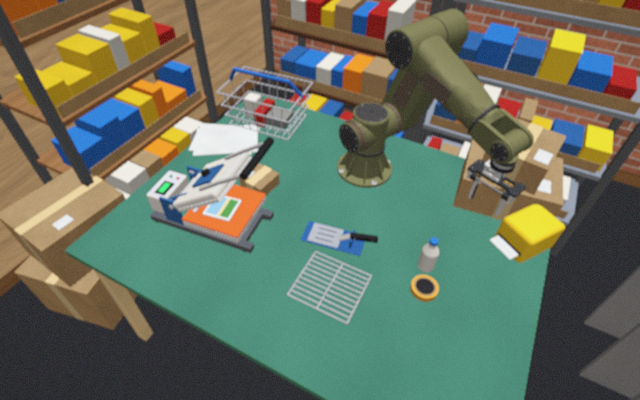

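View pics/top0.png

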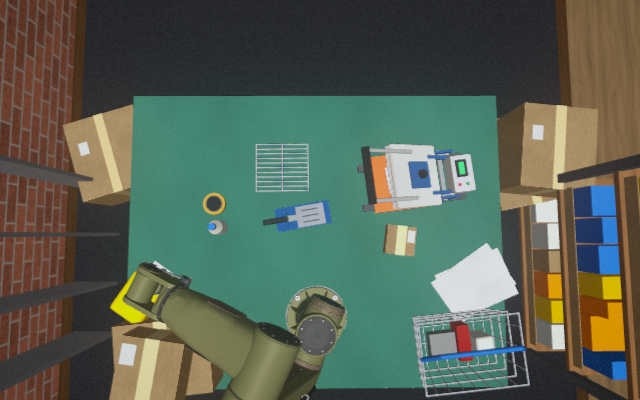

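The scene picture shows the press at (215,200), the rest and spatula at (340,238), the rack at (330,287), and the tape and bottle at (425,287) and (430,255). The top view shows the press entry running to the right (world -y). Next I'll enlarge both views.

Run:
```python
import cv2,pickle
d=pickle.load(open("im0.pkl","rb"))
a=d["top"]["image"][130:260,240:440,::-1]; cv2.imwrite("pics/topz.png",cv2.resize(a,None,fx=4,fy=4,interpolation=cv2.INTER_CUBIC))
a=d["scene"]["image"][150:300,140:340,::-1]; cv2.imwrite("pics/scz.png",cv2.resize(a,None,fx=4,fy=4,interpolation=cv2.INTER_CUBIC))
```

```text
(no output)
```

View pics/topz.png

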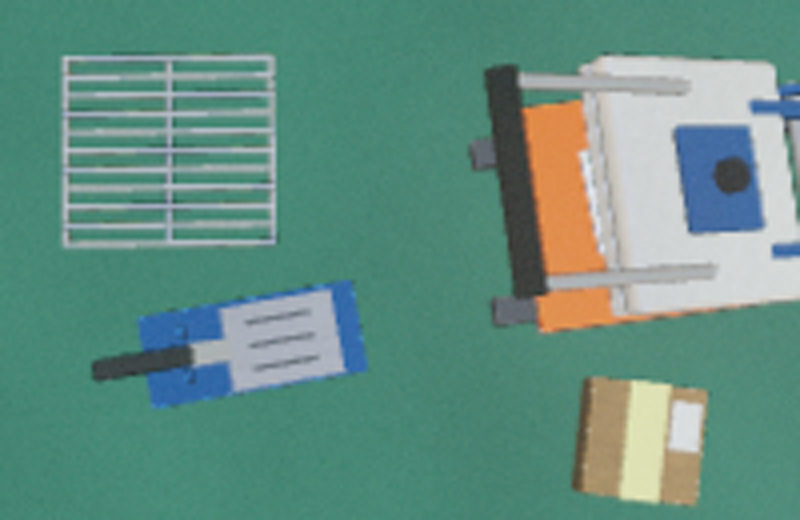

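View pics/scz.png

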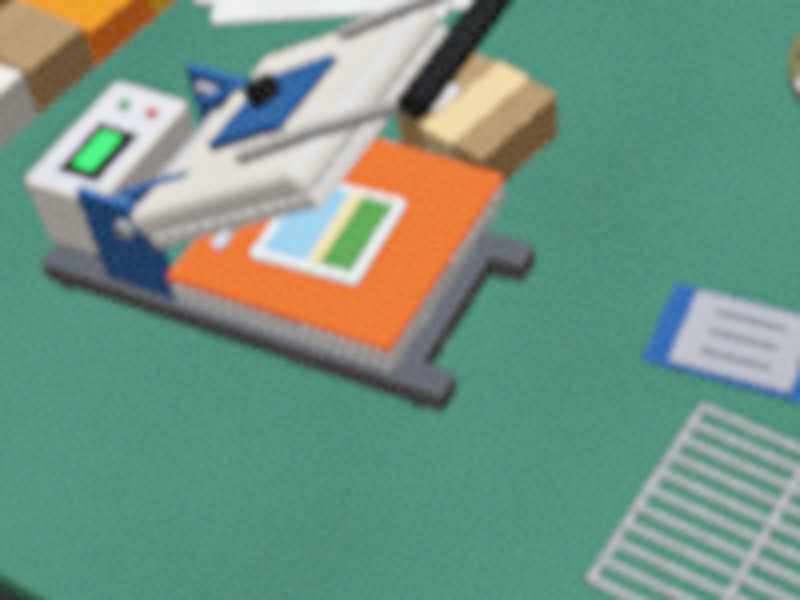

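Zoomed top view: rest plate corners at about (138,318), (352,282), (368,370) and (152,408). Rack corners are at (62,56), (275,56), (275,246) and (64,247), and the handle bar runs (501,67) to (531,294). Zoomed scene view: pad corners at (505,178), (395,350) and (170,275), and tile corners at (405,197), (355,283) and (250,255).

```bash
cat > fit.py <<'E'
import numpy as np,pickle
from scipy.optimize import least_squares
from scipy.spatial.transform import Rotation as Rn
def proj(g,X):
    c=np.atleast_2d(X)@g["R"].T+g["t"]; p=c@g["K"].T; return p[:,:2]/p[:,2:]
def fr(p,X):  # planar pose x,y,yaw (+z)
    X=np.atleast_2d(np.array(X,float)); c,s=np.cos(p[2]),np.sin(p[2])
    z=p[3] if len(p)>3 else 0
    return np.c_[p[0]+c*X[:,0]-s*X[:,1],p[1]+s*X[:,0]+c*X[:,1],X[:,2]+z]
def fit(obs,p0,prior=None):
    # obs: list of (cam, body pt, pixel)
    f=lambda p: np.concatenate([(proj(g,fr(p,X))-u).ravel() for g,X,u in obs]+([prior(p)] if prior else []))
    s=least_squares(f,p0); return s.x,f(s.x).round(1)
E
python3 - <<'E'
from fit import *
d=pickle.load(open("im0.pkl","rb")); T,S=d["top"],d["scene"]
zt=lambda u:(np.array(u)+.5)/4-.5+[240,130]
zs=lambda u:(np.array(u)+.5)/4-.5+[140,150]
rest=[(T,(x,y,.004),zt(u)) for (x,y),u in zip([(-.152,.05),(.082,.05),(.082,-.05),(-.152,-.05)],[(138,318),(352,282),(368,370),(152,408)])]
print("rest",fit(rest,[.4,0,-1.4]))
sp=[(T,(x,y,z),zt(u)) for (x,y,z),u in zip([(.06,.045,.0056),(.06,-.045,.0056),(-.06,-.045,.0056),(-.06,.045,.0056)],[(332,291),(346,373),(233,391),(218,309)])]
print("spat",fit(sp,[.4,0,-1.4]))
rack=[(T,(x,y,.03),zt(u)) for (x,y),u in zip([(-.11,.1),(.11,.1),(.11,-.1),(-.11,-.1)],[(62,56),(275,56),(275,246),(64,247)])]
print("rack",fit(rack,[.6,0.1,-1.5]))
pr=[(T,(-.167,.095,.393),zt((501,67))),(T,(-.167,-.095,.393),zt((531,294))),
 (S,(-.115,-.115,.1),zs((505,178))),(S,(-.115,.115,.1),zs((395,350))),(S,(.115,.115,.1),zs((170,275))),(T,(-.115,-.115,.1),zt((540,332)))]
P,e=fit(pr,[.55,-.3,-1.4,.004],lambda p:[(p[3]-.004)/.004]); print("press",P,e)
c=P[3]
ti=[(S,(x,y,.107+c),zs(u)) for (x,y),u in zip([(-.054,-.054),(-.054,.054),(.054,.054)],[(405,197),(355,283),(250,255)])]
t,e=fit(ti,[.55,-.3,-1.4]); print("tile",t,e)
R=Rn.from_euler('z',-P[2]).as_matrix(); print("tile in press",R[:2,:2]@(t[:2]-P[:2]),t[2]-P[2])
E
```

```text
rest (array([ 0.42816079,  0.02078646, -1.40490612]), array([-0.2, -0.3,  0. , -0.5,  0.1,  0.5,  0.1,  0.3]))
spat (array([ 0.4258538 ,  0.02354063, -1.4113071 ]), array([-0.3, -0.1, -0.4,  0.1,  0.2,  0.2,  0.6, -0.1]))
rack (array([ 0.62764397,  0.14299219, -1.56776909]), array([ 1. ,  0.7, -0.8,  0.4, -0.5, -0.6,  0.3, -0.5]))
press [ 0.55730834 -0.33809911 -1.4509678   0.00304016] [-0.7  0.3 -0.4  0.4  0.2 -0.6 -1.1 -0.1 -0.5  0.3 -0.  -0.1 -0.2]
tile [ 0.57020125 -0.34316782 -1.37330643] [ 0.   0.5  0.3 -0.4 -0.3 -0. ]
tile in press [0.00657361 0.01219454] 0.0776613686912373
```

Poses found (world frame; yaw in rad):

| Item | x, y (m) | Yaw |
|---|---|---|
| Spatula | 0.427, 0.022 | -1.408 |
| Press | 0.557, -0.338 | -1.451 |
| Tile in press frame | +7 mm, +12 mm | +0.08 |
| Rack | 0.628, 0.143 | -1.568 |

Next is a helper that plans rows for the pregrasp, with the tool leaned back 32°.

```bash
cat > plan.py <<'E'
import numpy as np
from scipy.spatial.transform import Rotation as Rn
def tool(yaw,lean,down=0):
    "tool R for spatula x-axis at yaw; lean and blade tip-down in deg (grip taken with blade level)"
    sx=np.array([np.cos(yaw),np.sin(yaw),0]); sy=np.array([-sx[1],sx[0],0]); ez=np.array([0,0,1.]); a=np.radians(lean)
    z=np.sin(a)*sx-np.cos(a)*ez
    M=np.c_[sy,np.cross(z,sy),z]
    return Rn.from_rotvec(sy*np.radians(down))*Rn.from_matrix(M)
def cur(s):
    return np.array(s["tcp_pos"]),Rn.from_euler("xyz",s["tcp_rot"])
def rows(p,R,p1,R1,n=None,v=.05,w=9):
    d=p1-p; rv=(R.inv()*R1).as_rotvec(degrees=True)
    n=n or int(max(np.ceil(np.linalg.norm(d)/v),np.ceil(np.linalg.norm(rv)/w),1))
    out=[]
    for k in range(n):
        Rk=R*Rn.from_rotvec(rv*k/n,degrees=True)
        out.append(" ".join(f"{v:.4g}" for v in np.r_[Rk.inv().apply(d/n).round(4),(rv/n).round(2)]))
    print(n,"rows; dist",d.round(4),"turn",rv.round(2))
    if len(set(out))==1: print(n,"x",out[0])
    else: print("; ".join(out))
E
cat > st.py <<'E'
from bench import r
from plan import *
def show():
    s=r.state(); print("t",round(s["time"],2),"q",s["joints"].round(2),"p",s["tcp_pos"].round(4),"F",s["wrist_force"].round(2),"M",s["torque"].round(2),"op",round(s["opening"],4)); return s
E
python3 - <<'E'
from st import *
s=show(); p,R=cur(s)
yaw=-1.408; T=tool(yaw,32); sp=np.array([.427,.022,.004]); B=Rn.from_euler('z',yaw)
g=sp+B.apply([-.148,0,.044]); tcp=g+T.as_matrix()[:,2]*.0188; pre=tcp-T.as_matrix()[:,2]*.1
print("grip",g,"tcp",tcp,"pre",pre)
mid=np.array([.29,.36,.27]); Tm=Rn.from_rotvec((T*R.inv()).as_rotvec()*.5)*R
rows(p,R,pre,T,10)
E
```

```text
t 0.1 q [ 1.14  0.3   1.52  0.    1.32 -0.07] p [0.1941 0.5144 0.2049] F [-1.27 -0.08 -0.41] M [ 0.02 -0.06 -0.02] op 0.0937
grip [0.40301243 0.16804313 0.048     ] tcp [0.40462713 0.15821237 0.0320567 ] pre [0.39603829 0.21050364 0.11686151]
10 rows; dist [ 0.202  -0.3038 -0.0881] turn [-28.96 -16.68  58.39]
-0.0213 0.0296 0.0088 -2.9 -1.67 5.84; -0.0179 0.0311 0.0109 -2.9 -1.67 5.84; -0.0143 0.0322 0.013 -2.9 -1.67 5.84; -0.0106 0.0327 0.015 -2.9 -1.67 5.84; -0.0068 0.0328 0.0169 -2.9 -1.67 5.84; -0.003 0.0324 0.0187 -2.9 -1.67 5.84; 0.0009 0.0315 0.0204 -2.9 -1.67 5.84; 0.0046 0.0302 0.0218 -2.9 -1.67 5.84; 0.0083 0.0284 0.0231 -2.9 -1.67 5.84; 0.0118 0.0261 0.0242 -2.9 -1.67 5.84
```

Run:
```python
from st import *
p,R=cur(r.state()); T=tool(-1.408,32)
rows(p+[0,0,.08],R,np.array([.396,.2105,.225]),T,8)
```

```text
8 rows; dist [ 0.2019 -0.3039 -0.0599] turn [-28.96 -16.68  58.39]
-0.0266 0.037 0.0075 -3.62 -2.09 7.3; -0.0214 0.0395 0.0108 -3.62 -2.09 7.3; -0.0158 0.0411 0.014 -3.62 -2.09 7.3; -0.0099 0.0418 0.0171 -3.62 -2.09 7.3; -0.004 0.0415 0.02 -3.62 -2.09 7.3; 0.002 0.0402 0.0226 -3.62 -2.09 7.3; 0.0079 0.0381 0.0249 -3.62 -2.09 7.3; 0.0135 0.0351 0.0269 -3.62 -2.09 7.3
```

Emit:
send_rows(motion="0 0 -0.04 0 0 0; 0 0 -0.04 0 0 0; -0.0266 0.037 0.0075 -3.62 -2.09 7.3; -0.0214 0.0395 0.0108 -3.62 -2.09 7.3; -0.0158 0.0411 0.014 -3.62 -2.09 7.3; -0.0099 0.0418 0.0171 -3.62 -2.09 7.3; -0.004 0.0415 0.02 -3.62 -2.09 7.3; 0.002 0.0402 0.0226 -3.62 -2.09 7.3; 0.0079 0.0381 0.0249 -3.62 -2.09 7.3; 0.0135 0.0351 0.0269 -3.62 -2.09 7.3", gripper=0.094)

```text
time: 1.35
tcp_pos: [0.3966, 0.2095, 0.2252]
tcp_rot: [2.582, -0.001, 0.159]
wrist_force: [-0.5, 0.6, 0.2]
opening: 0.0937
```

Run:
```python
from st import *
import cv2
g=r.get_image("wrist"); cv2.imwrite("pics/w1.png",g["image"][:,:,::-1])
import pickle; pickle.dump(g,open("w1.pkl","wb"))
s=show(); p,R=cur(s); T=tool(-1.408,32)
print(s["tcp_rot"])
rows(p,R,np.array([.4046,.1582,.0321])-T.as_matrix()[:,2]*.06,T)
```

```text
t 1.4 q [ 0.68  0.24  1.65 -0.48  1.56  0.61] p [0.3981 0.2062 0.2238] F [ 1.04 -1.49 -2.59] M [ 0.15  0.01 -0.01] op 0.0941
[ 2.57621690e+00 -1.12820775e-03  1.50249873e-01]
3 rows; dist [ 0.0013 -0.0167 -0.1408] turn [ 0.39  0.33 -0.64]
-0.0004 -0.0205 0.0426 0.13 0.11 -0.21; -0.0004 -0.0204 0.0427 0.13 0.11 -0.21; -0.0005 -0.0203 0.0427 0.13 0.11 -0.21
```

View pics/w1.png

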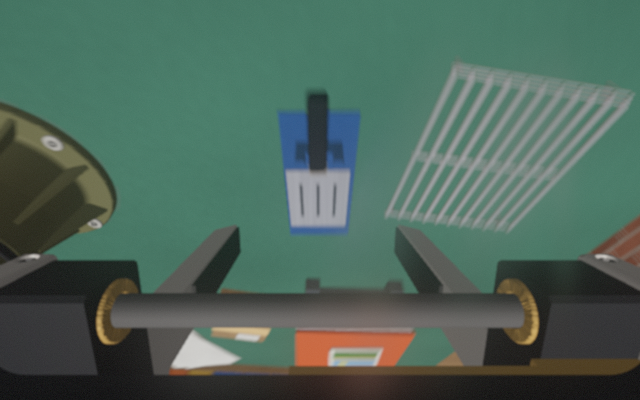

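The wrist view shows the handle centred between the fingers (column 317 against a finger midpoint of about 318). The rack is at right, and the tile is visible at (355,357). Descending.

Emit:
send_rows(motion="-0.0004 -0.0205 0.0426 0.13 0.11 -0.21; -0.0004 -0.0204 0.0427 0.13 0.11 -0.21; -0.0005 -0.0203 0.0427 0.13 0.11 -0.21; 0 0 0 0 0 0; 0 0 0 0 0 0")

```text
time: 2.02
tcp_pos: [0.3979, 0.1958, 0.0861]
tcp_rot: [2.591, -0.001, 0.175]
wrist_force: [-0.9, 0.2, 0.5]
opening: 0.0939
```

Run:
```python
from st import *
s=show(); p,R=cur(s); T=tool(-1.408,32)
rows(p,R,np.array([.4046,.1582,.0321]),T)
```

```text
t 2.02 q [ 0.66  0.39  1.81 -0.51  1.26  0.72] p [0.3979 0.1958 0.0861] F [-0.9   0.19  0.53] M [0.17 0.14 0.03] op 0.0939
2 rows; dist [ 0.0067 -0.0376 -0.054 ] turn [-0.46 -0.4   0.57]
-0 0.0022 0.033 -0.23 -0.2 0.28; 0.0001 0.002 0.033 -0.23 -0.2 0.28
```

Emit:
send_rows(motion="0 0.002 0.033 -0.23 -0.2 0.28; 0 0.002 0.033 -0.23 -0.2 0.28; 0 0 0 0 0 0; 0 0 0 0 0 0; 0 0 0 0 0 0")

```text
time: 2.65
tcp_pos: [0.4044, 0.1588, 0.0318]
tcp_rot: [2.584, -0.001, 0.164]
wrist_force: [-0.3, -0.5, 0.1]
opening: 0.0937
```

Run:
```python
from st import *
import cv2
s=show(); p,R=cur(s); T=tool(-1.408,32)
rows(p,R,np.array([.4046,.1582,.0321]),T)
g=r.get_image("wrist"); cv2.imwrite("pics/w2.png",g["image"][:,:,::-1])
print(s["tcp_rot"],T.as_euler("xyz"))
```

```text
t 2.65 q [ 0.59  0.46  1.87 -0.56  1.13  0.76] p [0.4044 0.1588 0.0318] F [-0.28 -0.53  0.06] M [ 0.22  0.04 -0.02] op 0.0937
1 rows; dist [ 0.0002 -0.0006  0.0003] turn [-0.02 -0.06  0.01]
1 x 0.0001 0.0007 0 -0.02 -0.06 0.01
[ 2.58350849e+00 -7.20734383e-04  1.63507759e-01] [2.58308729 0.         0.16279633]
```

View pics/w2.png

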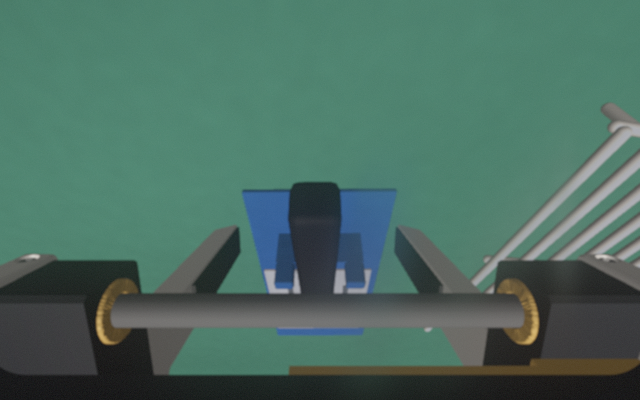

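The handle (about 290–340) sits centred between the fingers over the fork. Closing hard, then lifting straight up 60 mm: in tool axes, up is y +sin32° and z -cos32°.

Emit:
send_rows(motion="0 0 0 0 0 0; 0 0 0 0 0 0; 0 0 0 0 0 0; 0 0 0 0 0 0; 0 0 0 0 0 0; 0 0 0 0 0 0", gripper=0.0, force=60)

```text
time: 3.45
tcp_pos: [0.4038, 0.1577, 0.0304]
tcp_rot: [2.582, 0.002, 0.163]
wrist_force: [0.7, -0.0, -1.0]
opening: 0.0375
```

Emit:
send_rows(motion="0 0.0159 -0.0254 0 0 0; 0 0.0159 -0.0254 0 0 0; 0 0.0159 -0.0254 0 0 0; 0 0.0159 -0.0254 0 0 0; 0 0 0 0 0 0; 0 0 0 0 0 0; 0 0 0 0 0 0")

```text
time: 4.32
tcp_pos: [0.4036, 0.1575, 0.1494]
tcp_rot: [2.582, 0.003, 0.163]
wrist_force: [-0.0, -1.0, 0.2]
opening: 0.0006
```

Run:
```python
from st import *
import cv2,pickle
d={n:r.get_image(n) for n in ("top","scene")}; pickle.dump(d,open("im1.pkl","wb"))
a=d["top"]["image"][140:250,220:350,::-1]; b=d["scene"]["image"][180:290,270:400,::-1]
cv2.imwrite("pics/lift.png",cv2.resize(cv2.hconcat([a,b]),None,fx=3,fy=3,interpolation=cv2.INTER_CUBIC))
s=show(); print(s["tcp_rot"])
```

```text
t 4.42 q [ 0.59  0.26  1.81 -0.52  1.36  0.61] p [0.4037 0.1576 0.1496] F [ 0.14  0.14 -1.26] M [0.18 0.07 0.04] op 0.0006
[2.58194467 0.00275595 0.16281995]
```

View pics/lift.png

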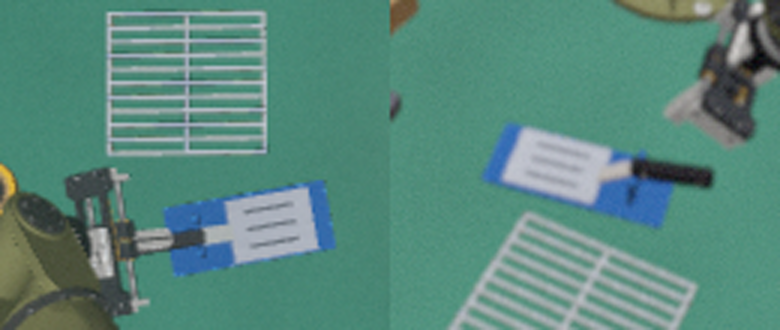

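Gripper was still closing (37.5 mm open) when I lifted, so the spatula stayed on its rest, unmoved. I'll open to 50 mm, go back down and wait longer for the close.

Emit:
send_rows(motion="0 0 0 0 0 0; 0 0 0 0 0 0; 0 0 0 0 0 0; 0 0 0 0 0 0; 0 0 0 0 0 0; 0 -0.0159 0.0254 0 0 0; 0 -0.0159 0.0254 0 0 0; 0 -0.0159 0.0254 0 0 0; 0 -0.0154 0.0244 0 0 0; 0 0 0 0 0 0", gripper=0.05)

```text
time: 5.68
tcp_pos: [0.403, 0.1573, 0.0304]
tcp_rot: [2.581, 0.005, 0.163]
wrist_force: [0.2, 0.3, 0.5]
opening: 0.0498
```

Emit:
send_rows(motion="0 0 0 0 0 0; 0 0 0 0 0 0; 0 0 0 0 0 0; 0 0 0 0 0 0; 0 0 0 0 0 0; 0 0 0 0 0 0", gripper=0.0, force=60)

```text
time: 6.42
tcp_pos: [0.404, 0.158, 0.0319]
tcp_rot: [2.582, 0.001, 0.163]
wrist_force: [-1.0, 1.2, 6.3]
opening: 0.0217
```

Emit:
send_rows(motion="0 0 0 0 0 0; 0 0.0106 -0.017 0 0 0; 0 0.0159 -0.0254 0 0 0; 0 0.0159 -0.0254 0 0 0; 0 0.0159 -0.0254 0 0 0; 0 0.0159 -0.0254 0 0 0; 0 0 0 0 0 0; 0 0 0 0 0 0; 0 0 0 0 0 0")

```text
time: 7.55
tcp_pos: [0.4036, 0.1576, 0.1703]
tcp_rot: [2.582, 0.003, 0.163]
wrist_force: [0.6, 0.3, -1.1]
opening: 0.0217
```

Run:
```python
from st import *
import cv2,pickle
d={n:r.get_image(n) for n in ("top","scene")}; pickle.dump(d,open("im2.pkl","wb"))
a=d["top"]["image"][140:250,220:350,::-1]; b=d["scene"]["image"][150:260,270:400,::-1]
cv2.imwrite("pics/lift2.png",cv2.resize(cv2.hconcat([a,b]),None,fx=3,fy=3,interpolation=cv2.INTER_CUBIC))
s=show(); print(s["tcp_rot"])
```

```text
t 7.65 q [ 0.59  0.24  1.79 -0.51  1.4   0.59] p [0.4037 0.1577 0.1707] F [-0.29  0.84 -1.47] M [ 0.47  0.13 -0.01] op 0.0219
[2.5819873  0.0029403  0.16283438]
```

View pics/lift2.png

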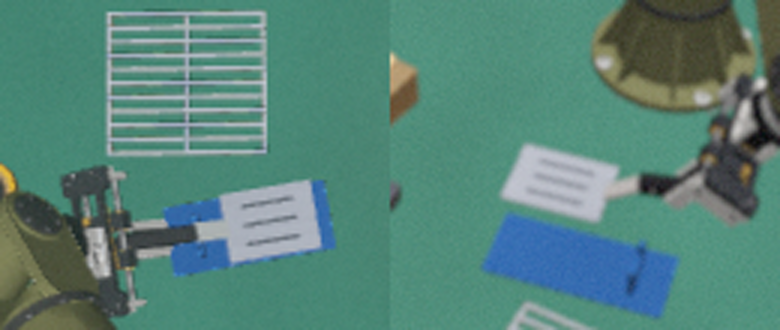

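The spatula is lifted and held, and the blade looks level. I'll fit the blade pose in the hand, then plan the move to the front of the press.

Run:
```python
from fit import *
from plan import tool
d=pickle.load(open("im2.pkl","rb")); T,S=d["top"],d["scene"]
z=lambda u,o:(np.array(u)+.5)/3-.5+o
C=np.array([(.06,.045,.0016),(.06,-.045,.0016),(-.06,-.045,.0016),(-.06,.045,.0016)])
to=np.array([z(u,[220,140]) for u in [(308,180),(322,248),(234,262),(219,196)]])
so=np.array([z((u[0]-390,u[1]),[270,150]) for u in [(500,194),(527,143),(620,165),(603,221)]])
f=lambda p: np.r_[(proj(T,Rn.from_euler('xyz',p[3:]).apply(C)+p[:3])-to).ravel(),(proj(S,Rn.from_euler('xyz',p[3:]).apply(C)+p[:3])-so).ravel()]
s=least_squares(f,[.427,.022,.14,0,0,-1.4]); print(s.x.round(4),f(s.x).round(1))
q=s.x; Tt=tool(-1.408,32); p=np.array([.4036,.1576,.1705])
print("grip expect",p-Tt.as_matrix()[:,2]*.0188,"blade-fit grip",q[:3]+Rn.from_euler('xyz',q[3:]).apply([-.148,0,.044]))
from bench import r
R=Rn.from_euler("xyz",r.state()["tcp_rot"]); print("spat origin in tool",R.inv().apply(q[:3]-p), "nominal",R.inv().apply(Rn.from_euler('z',-1.408).apply([.148,0,-.044]))+[0,0,-.0188])
```

```text
[ 0.4242  0.0236  0.142  -0.0091 -0.0179 -1.3885] [ 0.2 -0.2 -0.1 -0.3 -1.   0.7 -0.1  0.2  0.8  0.2 -0.4 -0.2 -0.3  0.3
 -1.2 -0.3]
grip expect [0.4019853  0.16743076 0.1864433 ] blade-fit grip [0.39766232 0.16999443 0.18336338]
spat origin in tool [-0.0012632   0.09974924  0.0960994 ] nominal [0.00012374 0.10206739 0.09705436]
```

The blade fit agrees with the nominal grasp to within 3 mm. Next I'll carry the spatula to the front of the press, with the tip over the free strip of pad and about 4° tip-down.

```bash
cat >> st.py <<'E'
OFF=np.array([0,.1015,.0968])
P0=np.array([.5573,-.3381]); PY=-1.451
def press(x,y): return P0+np.array([np.cos(PY)*x-np.sin(PY)*y,np.sin(PY)*x+np.cos(PY)*y])
def tgt(xy,z,yaw,down,ref=.06):
    "tcp pose with the blade underside point at spatula x=ref put at xy,z"
    T=tool(yaw,32,down); tip=T.apply(OFF)+ (T*tool(yaw,32).inv()*Rn.from_euler('z',yaw)).apply([ref,0,0])
    return np.r_[xy,z]-tip,T
def where(s,yaw=None,ref=.06):
    p,R=cur(s); Q=R*tool(0,32).inv()   # spatula rotation
    t=p+R.apply(OFF)+Q.apply([ref,0,0]); d=t[:2]-P0
    print("tip world",t.round(4),"in press",np.r_[np.cos(PY)*d[0]+np.sin(PY)*d[1],-np.sin(PY)*d[0]+np.cos(PY)*d[1]].round(4),"spat rpy deg",np.degrees(Q.as_euler('xyz')).round(2))
E
python3 - <<'E'
from st import *
s=show(); where(s); p,R=cur(s)
q,T=tgt(press(-.075,.012),.145,PY,4)
rows(p,R,q,T)
E
```

```text
t 7.65 q [ 0.59  0.24  1.79 -0.51  1.4   0.59] p [0.4037 0.1577 0.1707] F [-0.29  0.84 -1.47] M [ 0.47  0.13 -0.01] op 0.0219
tip world [ 0.4357 -0.0371  0.1426] in press [-0.3134 -0.0848] spat rpy deg [-1.700e-01 -6.000e-02 -8.067e+01]
6 rows; dist [ 0.1332 -0.2264  0.0163] turn [ 4.07 -1.09  2.22]
0.0158 0.0361 0.0193 0.68 -0.18 0.37; 0.0161 0.0362 0.0189 0.68 -0.18 0.37; 0.0164 0.0363 0.0184 0.68 -0.18 0.37; 0.0167 0.0364 0.0179 0.68 -0.18 0.37; 0.017 0.0365 0.0174 0.68 -0.18 0.37; 0.0172 0.0366 0.0169 0.68 -0.18 0.37
```

Emit:
send_rows(motion="0.0158 0.0361 0.0193 0.68 -0.18 0.37; 0.0161 0.0362 0.0189 0.68 -0.18 0.37; 0.0164 0.0363 0.0184 0.68 -0.18 0.37; 0.0167 0.0364 0.0179 0.68 -0.18 0.37; 0.017 0.0365 0.0174 0.68 -0.18 0.37; 0.0172 0.0366 0.0169 0.68 -0.18 0.37; 0 0 0 0 0 0; 0 0 0 0 0 0; 0 0 0 0 0 0; 0 0 0 0 0 0")

```text
time: 8.9
tcp_pos: [0.5371, -0.0678, 0.1877]
tcp_rot: [2.654, -0.001, 0.121]
wrist_force: [0.7, -0.9, -1.3]
opening: 0.0217
```

Run:
```python
from st import *
import cv2,pickle
g=r.get_image("wrist"); h=r.get_image("scene"); pickle.dump((g,h),open("im3.pkl","wb"))
b=h["image"][140:290,140:340,::-1]
cv2.imwrite("pics/w3.png",cv2.vconcat([cv2.resize(g["image"][:,:,::-1][0:400],(480,300)),cv2.resize(b,(480,360)[:2] and (480,300),interpolation=cv2.INTER_CUBIC)]))
s=show(); where(s)
p,R=cur(s)
q,T=tgt(press(-.075,.012),.112,PY,4)
rows(p,R,q,T)
```

```text
t 9.0 q [ 0.04  0.29  1.65 -0.52  1.21  0.11] p [ 0.5372 -0.068   0.1878] F [-0.78 -0.4  -1.99] M [0.38 0.11 0.02] op 0.0217
tip world [ 0.5607 -0.2615  0.1456] in press [-0.0757  0.0126] spat rpy deg [  0.09   4.05 -83.08]
1 rows; dist [-0.0003 -0.0007 -0.0338] turn [-0.05 -0.1  -0.  ]
1 x -0.0004 -0.0153 0.0301 -0.05 -0.1 -0
```

View pics/w3.png

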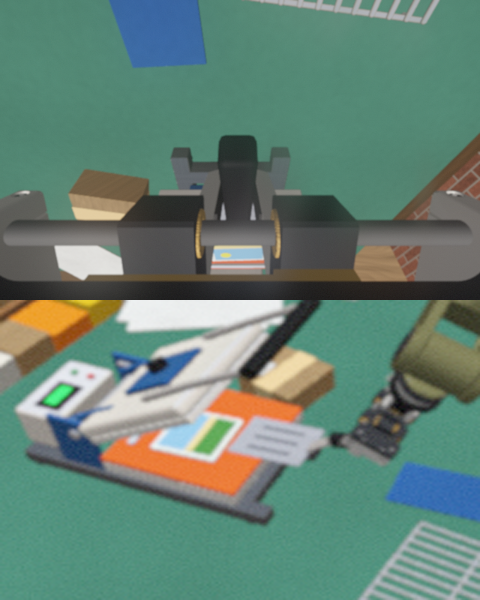

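The wrist and scene views show the blade square to the tile, with its tip over the free pad strip. The tool hangs back well clear of the handle bar. Lowering to just above the pad, then feeling for it.

Emit:
send_rows(motion="0 -0.007 0.0138 0 0 0; 0 -0.007 0.0138 0 0 0; 0 0 0 0 0 0; 0 0 0 0 0 0; 0 0 0 0 0 0")

```text
time: 9.62
tcp_pos: [0.5376, -0.0691, 0.1572]
tcp_rot: [2.654, -0.002, 0.12]
wrist_force: [0.3, 0.2, -1.2]
opening: 0.0218
```

Emit:
send_rows(motion="0 -0.0009 0.0018 0 0 0; 0 0 0 0 0 0; 0 0 0 0 0 0")

```text
time: 10.0
tcp_pos: [0.5374, -0.0691, 0.1548]
tcp_rot: [2.654, -0.002, 0.12]
wrist_force: [1.3, -0.8, -1.4]
opening: 0.0216
```

Emit:
send_rows(motion="0 -0.0009 0.0018 0 0 0; 0 0 0 0 0 0; 0 0 0 0 0 0")

```text
time: 10.38
tcp_pos: [0.5374, -0.0692, 0.1528]
tcp_rot: [2.654, -0.002, 0.12]
wrist_force: [0.0, -0.2, -1.6]
opening: 0.0218
```

```bash
python3 -c "
from st import *
s=show(); where(s)"
```

```text
t 10.38 q [ 0.04  0.33  1.69 -0.54  1.14  0.15] p [ 0.5374 -0.0692  0.1528] F [ 0.04 -0.16 -1.6 ] M [0.42 0.04 0.02] op 0.0218
tip world [ 0.5608 -0.2627  0.1106] in press [-0.0745  0.0125] spat rpy deg [  0.09   4.04 -83.13]
```

Emit:
send_rows(motion="0 -0.0007 0.0014 0 0 0; 0 0 0 0 0 0; 0 0 0 0 0 0")

```text
time: 10.75
tcp_pos: [0.5374, -0.0692, 0.1512]
tcp_rot: [2.654, -0.002, 0.12]
wrist_force: [0.6, -0.6, -1.2]
opening: 0.0216
```

```bash
python3 -c "
from st import *
s=show(); where(s)"
```

```text
t 10.75 q [ 0.04  0.33  1.69 -0.54  1.14  0.16] p [ 0.5374 -0.0692  0.1512] F [ 0.57 -0.6  -1.19] M [0.44 0.06 0.01] op 0.0216
tip world [ 0.5608 -0.2627  0.1091] in press [-0.0745  0.0124] spat rpy deg [  0.09   4.05 -83.13]
```

Emit:
send_rows(motion="0 -0.0007 0.0014 0 0 0; 0 0 0 0 0 0; 0 0 0 0 0 0")

```text
time: 11.12
tcp_pos: [0.5374, -0.0692, 0.1496]
tcp_rot: [2.654, -0.001, 0.12]
wrist_force: [-0.3, 0.3, -1.9]
opening: 0.0215
```

```bash
python3 -c "
from st import *
s=show(); where(s)"
```

```text
t 11.12 q [ 0.04  0.34  1.69 -0.54  1.13  0.16] p [ 0.5374 -0.0692  0.1496] F [-0.27  0.27 -1.94] M [0.42 0.12 0.01] op 0.0215
tip world [ 0.5608 -0.2627  0.1075] in press [-0.0744  0.0125] spat rpy deg [  0.09   4.05 -83.13]
```

Emit:
send_rows(motion="0 -0.0007 0.0014 0 0 0; 0 0 0 0 0 0; 0 0 0 0 0 0")

```text
time: 11.5
tcp_pos: [0.5374, -0.0693, 0.1481]
tcp_rot: [2.654, -0.001, 0.12]
wrist_force: [-0.8, -0.2, -2.0]
opening: 0.0216
```

```bash
python3 -c "
from st import *
s=show(); where(s)"
```

```text
t 11.5 q [ 0.04  0.34  1.69 -0.54  1.13  0.16] p [ 0.5374 -0.0693  0.1481] F [-0.77 -0.18 -1.98] M [0.4  0.09 0.01] op 0.0216
tip world [ 0.5608 -0.2627  0.1059] in press [-0.0744  0.0125] spat rpy deg [ 8.000e-02  4.050e+00 -8.313e+01]
```

Emit:
send_rows(motion="0 -0.0006 0.0011 0 0 0; 0 0 0 0 0 0; 0 0 0 0 0 0")

```text
time: 11.88
tcp_pos: [0.5374, -0.0693, 0.1468]
tcp_rot: [2.654, -0.001, 0.12]
wrist_force: [-0.4, -0.3, -1.6]
opening: 0.0223
```

```bash
python3 -c "
from st import *
s=show(); where(s)"
```

```text
t 11.88 q [ 0.04  0.34  1.69 -0.54  1.13  0.16] p [ 0.5374 -0.0693  0.1468] F [-0.4  -0.33 -1.64] M [0.37 0.1  0.05] op 0.0223
tip world [ 0.5608 -0.2628  0.1047] in press [-0.0744  0.0125] spat rpy deg [ 8.000e-02  4.040e+00 -8.313e+01]
```

Emit:
send_rows(motion="0 -0.0006 0.0011 0 0 0; 0 0 0 0 0 0; 0 0 0 0 0 0")

```text
time: 12.25
tcp_pos: [0.5375, -0.0693, 0.1458]
tcp_rot: [2.653, -0.002, 0.12]
wrist_force: [0.2, 0.3, 2.1]
opening: 0.0216
```

```bash
python3 -c "
from st import *
s=show(); where(s)"
```

```text
t 12.25 q [ 0.04  0.34  1.69 -0.54  1.13  0.16] p [ 0.5375 -0.0693  0.1458] F [0.22 0.25 2.13] M [-0.36  0.11 -0.02] op 0.0216
tip world [ 0.5609 -0.2628  0.1037] in press [-0.0743  0.0126] spat rpy deg [  0.1    4.03 -83.12]
```

Pad contact is at a nominal tip height of about 104.3 mm (force jumped to about 3.7 N). I'll ease up 0.4 mm, then run the tip forward along the pad.

Emit:
send_rows(motion="0 0.0002 -0.0004 0 0 0; 0 0 0 0 0 0; 0 0.0053 0.0028 0 0 0; 0 0.0053 0.0028 0 0 0; 0 0.0053 0.0028 0 0 0; 0 0 0 0 0 0")

```text
time: 13.0
tcp_pos: [0.5395, -0.0877, 0.146]
tcp_rot: [2.654, -0.001, 0.119]
wrist_force: [0.6, -0.9, 0.1]
opening: 0.0218
```

```bash
python3 -c "
from st import *
s=show(); where(s)"
```

```text
t 13.0 q [ 0.    0.34  1.69 -0.55  1.11  0.13] p [ 0.5395 -0.0877  0.146 ] F [ 0.6  -0.87  0.14] M [-0.27  0.1   0.03] op 0.0218
tip world [ 0.5628 -0.2812  0.1039] in press [-0.0559  0.0122] spat rpy deg [ 8.000e-02  4.040e+00 -8.317e+01]
```

Emit:
send_rows(motion="0 0.0053 0.0028 0 0 0; 0 0.0053 0.0028 0 0 0; 0 0.0053 0.0028 0 0 0; 0 0 0 0 0 0")

```text
time: 13.5
tcp_pos: [0.5417, -0.1055, 0.1461]
tcp_rot: [2.654, -0.001, 0.119]
wrist_force: [0.7, -1.1, -0.5]
opening: 0.0217
```

```bash
python3 -c "
from st import *
s=show(); where(s)"
```

```text
t 13.5 q [-0.03  0.34  1.69 -0.55  1.1   0.1 ] p [ 0.5417 -0.1055  0.1461] F [ 0.68 -1.08 -0.54] M [-0.26  0.09  0.03] op 0.0217
tip world [ 0.5649 -0.299   0.1039] in press [-0.0379  0.0123] spat rpy deg [  0.09   4.04 -83.16]
```

Emit:
send_rows(motion="0 0.0053 0.0028 0 0 0; 0 0.0053 0.0028 0 0 0; 0 0.0053 0.0028 0 0 0; 0 0 0 0 0 0")

```text
time: 14.0
tcp_pos: [0.5438, -0.1234, 0.1461]
tcp_rot: [2.654, -0.001, 0.119]
wrist_force: [0.5, 0.1, 0.1]
opening: 0.0216
```

```bash
python3 -c "
from st import *
s=show(); where(s)"
```

```text
t 14.0 q [-0.06  0.35  1.68 -0.55  1.08  0.07] p [ 0.5438 -0.1234  0.1461] F [0.54 0.08 0.08] M [-0.2   0.08  0.08] op 0.0216
tip world [ 0.5671 -0.3169  0.104 ] in press [-0.0199  0.0122] spat rpy deg [ 8.000e-02  4.040e+00 -8.316e+01]
```

Emit:
send_rows(motion="0 0.0053 0.0028 0 0 0; 0 0.0053 0.0028 0 0 0; 0 0.0053 0.0028 0 0 0; 0 0 0 0 0 0")

```text
time: 14.5
tcp_pos: [0.5459, -0.1412, 0.1461]
tcp_rot: [2.653, -0.001, 0.119]
wrist_force: [0.0, -0.3, -0.6]
opening: 0.0215
```

Run:
```python
from st import *
import cv2,pickle
s=show(); where(s)
h=r.get_image("scene"); pickle.dump(h,open("im4.pkl","wb"))
a=h["image"][160:260,170:290,::-1]; b=pickle.load(open("im0.pkl","rb"))["scene"]["image"][160:260,170:290,::-1]
cv2.imwrite("pics/ins.png",cv2.resize(cv2.hconcat([b,a]),None,fx=3.3,fy=3.3,interpolation=cv2.INTER_CUBIC))
```

```text
t 14.5 q [-0.1   0.35  1.68 -0.55  1.07  0.04] p [ 0.5459 -0.1412  0.1461] F [ 0.02 -0.25 -0.64] M [-0.23  0.1  -0.02] op 0.0215
tip world [ 0.5692 -0.3347  0.104 ] in press [-0.0019  0.0122] spat rpy deg [ 7.000e-02  4.030e+00 -8.316e+01]
```

View pics/ins.png

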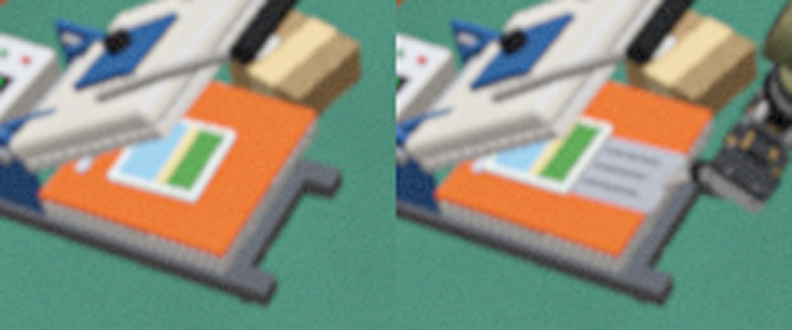

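The tile has moved to the stop, with the blade's front edge going under it (tile front edge from (612,125) to (568,190)). Continuing inward.

Emit:
send_rows(motion="0 0.0053 0.0028 0 0 0; 0 0.0053 0.0028 0 0 0; 0 0.0053 0.0028 0 0 0; 0 0.0053 0.0028 0 0 0; 0 0 0 0 0 0")

```text
time: 15.18
tcp_pos: [0.5488, -0.165, 0.1462]
tcp_rot: [2.654, -0.001, 0.119]
wrist_force: [-0.4, -0.4, -0.1]
opening: 0.0215
```

```bash
python3 -c "
from st import *
s=show(); where(s)"
```

```text
t 15.18 q [-0.14  0.36  1.67 -0.55  1.05  0.  ] p [ 0.5488 -0.165   0.1462] F [-0.39 -0.41 -0.11] M [-0.19  0.09 -0.  ] op 0.0215
tip world [ 0.5721 -0.3585  0.1041] in press [0.022  0.0122] spat rpy deg [ 8.000e-02  4.030e+00 -8.316e+01]
```

Emit:
send_rows(motion="0 0.0053 0.0028 0 0 0; 0 0.0053 0.0028 0 0 0; 0 0.0053 0.0028 0 0 0; 0 0.0053 0.0028 0 0 0; 0 0 0 0 0 0")

```text
time: 15.8
tcp_pos: [0.5517, -0.1888, 0.1462]
tcp_rot: [2.654, -0.001, 0.119]
wrist_force: [0.5, -0.5, -0.6]
opening: 0.0218
```

```bash
python3 -c "
from st import *
s=show(); where(s)"
```

```text
t 15.8 q [-0.18  0.37  1.65 -0.55  1.03 -0.04] p [ 0.5517 -0.1888  0.1462] F [ 0.5  -0.55 -0.62] M [-0.12  0.12  0.  ] op 0.0218
tip world [ 0.5749 -0.3823  0.1041] in press [0.046  0.0122] spat rpy deg [ 8.000e-02  4.040e+00 -8.316e+01]
```

Emit:
send_rows(motion="0 0.0053 0.0028 0 0 0; 0 0.0053 0.0028 0 0 0; 0 0.0053 0.0028 0 0 0; 0 0 0 0 0 0")

```text
time: 16.3
tcp_pos: [0.5539, -0.2066, 0.1463]
tcp_rot: [2.654, -0.001, 0.119]
wrist_force: [-0.2, -0.8, -0.9]
opening: 0.0216
```

```bash
python3 -c "
from st import *
s=show(); where(s)"
```

```text
t 16.3 q [-0.22  0.38  1.64 -0.54  1.02 -0.07] p [ 0.5539 -0.2066  0.1463] F [-0.17 -0.76 -0.88] M [-0.12  0.12  0.03] op 0.0216
tip world [ 0.5771 -0.4001  0.1041] in press [0.064  0.0123] spat rpy deg [ 8.000e-02  4.030e+00 -8.316e+01]
```

Emit:
send_rows(motion="0 0.0035 0.0019 0 0 0; 0 0.0035 0.0019 0 0 0; 0 0 0 0 0 0")

```text
time: 16.68
tcp_pos: [0.5549, -0.2144, 0.1462]
tcp_rot: [2.653, -0.001, 0.12]
wrist_force: [0.7, -1.6, -0.6]
opening: 0.0218
```

Run:
```python
from st import *
import cv2,pickle
s=show(); where(s)
h=r.get_image("scene"); pickle.dump(h,open("im5.pkl","wb"))
t=r.get_image("top")["image"]
a=h["image"][160:260,170:290,::-1]; b=t[130:230,350:470,::-1]
cv2.imwrite("pics/ins2.png",cv2.resize(cv2.hconcat([b,a]),None,fx=3.3,fy=3.3,interpolation=cv2.INTER_CUBIC))
```

```text
t 16.68 q [-0.23  0.38  1.63 -0.54  1.02 -0.08] p [ 0.5549 -0.2144  0.1462] F [ 0.73 -1.6  -0.6 ] M [-0.15  0.08  0.06] op 0.0218
tip world [ 0.5782 -0.4078  0.1041] in press [0.0717 0.0124] spat rpy deg [ 8.000e-02  4.030e+00 -8.314e+01]
```

View pics/ins2.png

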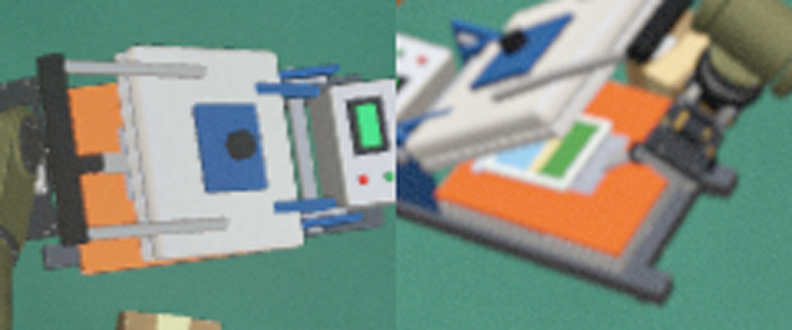

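The tile sits on the blade against the stop, with only about 25 mm of the blade heel showing, and the arm is clear of the bar. Tilting the blade up gently to about 3° nose-up lifts the tile.

Emit:
send_rows(motion="0 -0.0003 0.0006 -1 0 0; 0 -0.0003 0.0006 -1 0 0; 0 -0.0003 0.0006 -1 0 0; 0 -0.0003 0.0006 -1 0 0; 0 -0.0003 0.0006 -1 0 0; 0 -0.0003 0.0006 -1 0 0; 0 -0.0003 0.0006 -1 0 0; 0 0 0 0 0 0; 0 0 0 0 0 0; 0 0 0 0 0 0")

```text
time: 18.02
tcp_pos: [0.5549, -0.2145, 0.1416]
tcp_rot: [2.532, -0.002, 0.12]
wrist_force: [0.5, 0.8, -3.4]
opening: 0.0213
```

Run:
```python
from st import *
import cv2,pickle
s=show(); where(s)
h=r.get_image("scene"); pickle.dump(h,open("im6.pkl","wb"))
p,R=cur(s); q,T=tgt(press(.072-.25,.012),.122,PY,-3)
rows(p,R,q,T,v=.03)
```

```text
t 18.02 q [-0.18  0.4   1.67 -0.71  1.    0.07] p [ 0.5549 -0.2145  0.1416] F [ 0.47  0.77 -3.43] M [0.82 0.15 0.01] op 0.0213
tip world [ 0.5787 -0.4116  0.1235] in press [0.0755 0.0125] spat rpy deg [  0.1   -2.95 -83.14]
9 rows; dist [-0.0307  0.2517 -0.0017] turn [-0.05 -0.08 -0.06]
-0.0001 -0.0232 -0.016 -0.01 -0.01 -0.01; -0.0001 -0.0232 -0.016 -0.01 -0.01 -0.01; -0.0001 -0.0232 -0.016 -0.01 -0.01 -0.01; -0 -0.0232 -0.016 -0.01 -0.01 -0.01; -0 -0.0232 -0.016 -0.01 -0.01 -0.01; -0 -0.0232 -0.016 -0.01 -0.01 -0.01; -0 -0.0232 -0.016 -0.01 -0.01 -0.01; -0 -0.0232 -0.016 -0.01 -0.01 -0.01; -0 -0.0232 -0.016 -0.01 -0.01 -0.01
```

About 1.9 N of extra weight is on the blade, so the tile is lifted. Withdrawing straight back at constant height with soft ramps.

Emit:
send_rows(motion="0 -0.008 -0.0055 0 0 0; 0 -0.015 -0.0104 0 0 0; 0 -0.022 -0.0152 0 0 0; 0 -0.025 -0.0173 0 0 0; 0 -0.025 -0.0173 0 0 0; 0 -0.025 -0.0173 0 0 0; 0 -0.025 -0.0173 0 0 0; 0 -0.025 -0.0173 0 0 0; 0 -0.018 -0.0124 0 0 0; 0 -0.009 -0.0062 0 0 0")

```text
time: 19.32
tcp_pos: [0.526, 0.0252, 0.1404]
tcp_rot: [2.532, -0.002, 0.122]
wrist_force: [-0.4, -0.3, -2.6]
opening: 0.0215
```

Run:
```python
from st import *
import cv2,pickle
s=show(); where(s)
d={n:r.get_image(n) for n in ("top","scene")}; pickle.dump(d,open("im7.pkl","wb"))
for n in d: d[n]=d[n]["image"]
a=d["top"][130:260,280:430,::-1]; b=d["scene"][150:280,200:350,::-1]
cv2.imwrite("pics/out.png",cv2.resize(cv2.hconcat([a,b]),None,fx=2.6,fy=2.6,interpolation=cv2.INTER_CUBIC))
```

```text
t 19.32 q [ 0.27  0.39  1.68 -0.64  1.25  0.42] p [0.526  0.0252 0.1404] F [-0.37 -0.31 -2.6 ] M [ 0.83  0.15 -0.  ] op 0.0215
tip world [ 0.5501 -0.1719  0.1223] in press [-0.1659  0.0127] spat rpy deg [  0.1   -2.95 -83.03]
```

```bash
cat > tilefit.py <<'E'
from fit import *
import cv2
def corners(g,c,half=.1):
    "tile outline quad in image g near world point c"
    im=g["image"]; u=proj(g,c)[0]; h=int(half/1.5*400)
    x0,y0=int(u[0])-h,int(u[1])-h; a=im[y0:y0+2*h,x0:x0+2*h].astype(int)
    k=6; b=cv2.resize(a.astype(np.uint8),None,fx=k,fy=k,interpolation=cv2.INTER_CUBIC)
    hsv=cv2.cvtColor(b,cv2.COLOR_RGB2HSV).astype(int); H,S,V=hsv[...,0],hsv[...,1],hsv[...,2]
    m=((V>208)|((H>38)&(H<65)&(S>80))|((H>95)&(H<115)&(V>190)))  # white / photo green / sky blue
    m=cv2.morphologyEx(m.astype(np.uint8),cv2.MORPH_CLOSE,np.ones((13,13)))
    m=cv2.morphologyEx(m,cv2.MORPH_OPEN,np.ones((13,13)))
    n,l,st,ce=cv2.connectedComponentsWithStats(m); i=1+np.argmax(st[1:,4])
    ct=max(cv2.findContours((l==i).astype(np.uint8),cv2.RETR_EXTERNAL,cv2.CHAIN_APPROX_NONE)[0],key=cv2.contourArea)
    hull=cv2.convexHull(ct); e=.02
    q=hull
    while len(q)>4: q=cv2.approxPolyDP(hull,e*cv2.arcLength(hull,True),True); e+=.01
    M=cv2.moments(hull); f=lambda p:(np.array(p)+.5)/k-.5+[x0,y0]
    cv2.drawContours(b,[q],-1,(255,0,0),1)
    return f(q.reshape(-1,2)),f((M["m10"]/M["m00"],M["m01"]/M["m00"])),st[i,4]/k/k,b
def tilepose(T,S,c,yaw):
    res=[corners(g,c) for g in (T,S)]
    C=np.array([(x,y,.007) for x in(-.054,.054) for y in(-.054,.054)])
    def f(p):
        W=Rn.from_euler('ZYX',p[3:]).apply(C)+p[:3]; out=[]
        for g,rr in zip((T,S),res):
            u=proj(g,W); d=np.linalg.norm(u[:,None]-rr[0][None],axis=2); out.append((u-rr[0][d.argmin(1)]).ravel())
        return np.concatenate(out)
    s=least_squares(f,[*c,yaw,0,0]); print("tile",s.x[:3].round(4),"yaw,pitch,roll deg",np.degrees(s.x[3:]).round(1),"res",f(s.x).round(1),"areas",[round(x[2]) for x in res])
    cv2.imwrite("pics/seg.png",cv2.hconcat([cv2.resize(x[3][...,::-1],(380,380)) for x in res]))
    return s.x
E
python3 - <<'E'
from tilefit import *
from st import *
d=pickle.load(open("im7.pkl","rb"))
p,R=cur(r.state()); Q=R*tool(0,32).inv(); c=p+R.apply(OFF)+Q.apply([.019,0,.0016]); print("expect",c)
x=tilepose(d["top"],d["scene"],c,-1.45)
print("tile in spat",Q.inv().apply(x[:3]-p-R.apply(OFF)))
E
```

```text
expect [ 0.54529151 -0.13184539  0.12171196]
tile [ 0.544  -0.1217  0.1152] yaw,pitch,roll deg [-83.7  -6.4  10. ] res [ 3.1  3.2 -3.  -0.6 -2.   0.4 -2.4 -1.  -2.1 -1.7 -5.3  0.8  2.4  1.8
  1.  -1.5] areas [726, 815]
tile in spat [ 8.48367878e-03 -2.50159375e-05 -4.33066144e-03]
```

View pics/seg.png

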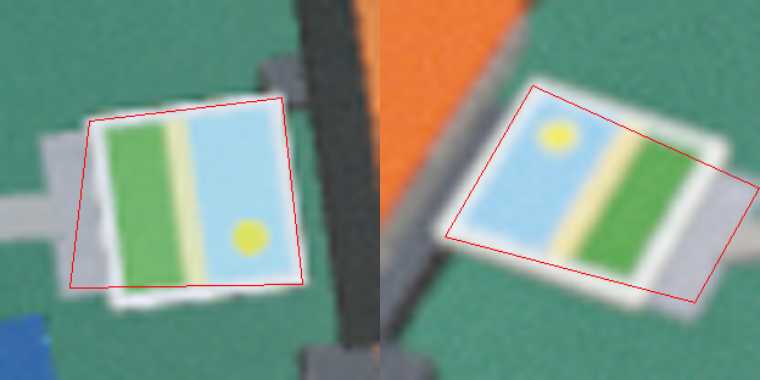

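The picture shows the tile flat and square on the blade, clear of the press, with about 20 mm of blade heel visible. The automatic outline wrongly took in some of the blade, so I'll refit using the corners I can see.

Run:
```python
from tilefit import *
from st import *
d=pickle.load(open("im7.pkl","rb")); T,S=d["top"],d["scene"]
p,R=cur(r.state()); Q=R*tool(0,32).inv(); c=p+R.apply(OFF)+Q.apply([.019,0,.0016])
def z(g,u):
    o=proj(g,c)[0].astype(int)-26; return (np.array(u)+.5)/(380/52)-.5+o
to=z(T,[(90,122),(282,97),(303,287),(115,308)]); so=z(S,np.array([(440,235),(533,82),(728,148),(638,305)])-[380,0])
# tip side = right in top, left in scene; top order: heel+y, tip+y, tip-y, heel-y
A=.054; Ct=np.array([(-A,A,.007),(A,A,.007),(A,-A,.007),(-A,-A,.007)]); Cs=Ct[[1,2,3,0]]
def f(q):
    M=Rn.from_euler('ZYX',q[3:]); return np.r_[(proj(T,M.apply(Ct)+q[:3])-to).ravel(),(proj(S,M.apply(Cs)+q[:3])-so).ravel()]
s=least_squares(f,[*c,-1.45,0,0]); x=s.x
print(x[:3].round(4),np.degrees(x[3:]).round(1),f(x).round(1))
print("tile in spat",Q.inv().apply(x[:3]-p-R.apply(OFF)).round(4))
# plan to rack: carry
q,TT=tgt([.60,.143],.122,-1.25,-3,ref=.02)
rows(p,R,q,TT,v=.035)
```

```text
[ 0.5412 -0.132   0.1144] [-83.4  -1.9  -0.6] [-0.5 -0.4 -0.  -0.2  0.6  0.3 -0.6  0.7 -0.7  0.1  0.1  0.1  0.1 -0.2
 -0.1  0.1]
tile in spat [ 0.0183 -0.0041 -0.0056]
8 rows; dist [0.0238 0.269  0.0017] turn [-0.04  6.47 -9.41]
0.007 -0.0269 -0.0191 -0 0.81 -1.18; 0.0078 -0.0268 -0.019 -0 0.81 -1.18; 0.0087 -0.0266 -0.0189 -0 0.81 -1.18; 0.0095 -0.0264 -0.0187 -0 0.81 -1.18; 0.0103 -0.0262 -0.0186 -0 0.81 -1.18; 0.0111 -0.026 -0.0185 -0 0.81 -1.18; 0.0119 -0.0258 -0.0183 -0 0.81 -1.18; 0.0127 -0.0255 -0.0181 -0 0.81 -1.18
```

The fit puts the tile at +18 mm along and -4 mm across the blade, pitched 1.9° nose-up. Carrying it over to the rack; I'm turning the blade toward yaw -1.25 to keep the arm within reach.

Run:
```python
from st import *
p,R=cur(r.state())
q,TT=tgt([.612,.138],.122,-1.25,-3,ref=.018)
rows(p,R,q,TT,11)
```

```text
11 rows; dist [0.0364 0.2621 0.0018] turn [-0.04  6.47 -9.41]
0.0062 -0.019 -0.0134 -0 0.59 -0.86; 0.0066 -0.0189 -0.0134 -0 0.59 -0.86; 0.007 -0.0188 -0.0133 -0 0.59 -0.86; 0.0074 -0.0187 -0.0132 -0 0.59 -0.86; 0.0078 -0.0185 -0.0132 -0 0.59 -0.86; 0.0083 -0.0184 -0.0131 -0 0.59 -0.86; 0.0087 -0.0183 -0.013 -0 0.59 -0.86; 0.0091 -0.0182 -0.0129 -0 0.59 -0.86; 0.0095 -0.018 -0.0128 -0 0.59 -0.86; 0.0099 -0.0179 -0.0127 -0 0.59 -0.86; 0.0103 -0.0177 -0.0126 -0 0.59 -0.86
```

Emit:
send_rows(motion="0.003 -0.0095 -0.0067 0 0.3 -0.43; 0.0062 -0.019 -0.0134 0 0.59 -0.86; 0.0066 -0.0189 -0.0134 0 0.59 -0.86; 0.007 -0.0188 -0.0133 0 0.59 -0.86; 0.0074 -0.0187 -0.0132 0 0.59 -0.86; 0.0078 -0.0185 -0.0132 0 0.59 -0.86; 0.0083 -0.0184 -0.0131 0 0.59 -0.86; 0.0087 -0.0183 -0.013 0 0.59 -0.86; 0.0091 -0.0182 -0.0129 0 0.59 -0.86; 0.0095 -0.018 -0.0128 0 0.59 -0.86")

```text
time: 20.68
tcp_pos: [0.5561, 0.2515, 0.1417]
tcp_rot: [2.531, 0.0, 0.294]
wrist_force: [-0.1, -0.7, -3.5]
opening: 0.0213
```

Emit:
send_rows(motion="0.0099 -0.0179 -0.0127 0 0.59 -0.86; 0.007 -0.011 -0.008 0 0.35 -0.5; 0 0 0 0 0 0; 0 0 0 0 0 0; 0 0 0 0 0 0")

```text
time: 21.3
tcp_pos: [0.5618, 0.2883, 0.1423]
tcp_rot: [2.531, 0.0, 0.321]
wrist_force: [-0.2, 0.1, -3.0]
opening: 0.0218
```

Run:
```python
from st import *
s=show(); where(s); where(s,ref=.018)
p,R=cur(s)
print("level low:"); q,TT=tgt([.612,.138],.062,-1.25,0,ref=.018); rows(p,R,q,TT,4)
```

```text
t 21.3 q [ 0.65  0.67  1.24 -0.58  1.47  0.46] p [0.5618 0.2883 0.1423] F [-0.17  0.07 -3.05] M [0.83 0.28 0.04] op 0.0218
tip world [0.6244 0.0998 0.1242] in press [-0.4268  0.119 ] spat rpy deg [-1.000e-02 -2.960e+00 -7.162e+01]
tip world [0.6112 0.1397 0.1221] in press [-0.4679  0.1106] spat rpy deg [-1.000e-02 -2.960e+00 -7.162e+01]
level low:
4 rows; dist [ 0.0012 -0.0028 -0.052 ] turn [2.96 0.01 0.  ]
0.0001 -0.0068 0.0111 0.74 0 0; 0.0001 -0.0067 0.0112 0.74 0 0; 0.0001 -0.0065 0.0113 0.74 0 0; 0.0001 -0.0064 0.0114 0.74 0 0
```

Everything is over the rack. Lowering while tipping to 10° nose-down, below the 15° slide angle.

Run:
```python
from st import *
p,R=cur(r.state())
q,TT=tgt([.612,.139],.054,-1.25,10,ref=.018); rows(p,R,q,TT,10)
where({"tcp_pos":q,"tcp_rot":TT.as_euler('xyz')})
```

```text
10 rows; dist [ 0.0035 -0.0088 -0.0335] turn [1.296e+01 1.000e-02 0.000e+00]
0.0001 -0.0011 0.0033 1.3 0 0; 0.0001 -0.0011 0.0033 1.3 0 0; 0.0001 -0.001 0.0033 1.3 0 0; 0.0001 -0.0009 0.0034 1.3 0 0; 0.0001 -0.0008 0.0034 1.3 0 0; 0.0001 -0.0008 0.0034 1.3 0 0; 0.0001 -0.0007 0.0034 1.3 0 0; 0.0001 -0.0006 0.0034 1.3 0 0; 0.0001 -0.0005 0.0034 1.3 0 0; 0.0001 -0.0005 0.0034 1.3 0 0
tip world [0.625  0.0997 0.0467] in press [-0.4266  0.1196] spat rpy deg [  0.    10.   -71.62]
```

Emit:
send_rows(motion="0.0001 -0.0011 0.0033 1.3 0 0; 0.0001 -0.0011 0.0033 1.3 0 0; 0.0001 -0.001 0.0033 1.3 0 0; 0.0001 -0.0009 0.0034 1.3 0 0; 0.0001 -0.0008 0.0034 1.3 0 0; 0.0001 -0.0008 0.0034 1.3 0 0; 0.0001 -0.0007 0.0034 1.3 0 0; 0.0001 -0.0006 0.0034 1.3 0 0; 0.0001 -0.0005 0.0034 1.3 0 0; 0.0001 -0.0005 0.0034 1.3 0 0")

```text
time: 22.55
tcp_pos: [0.5656, 0.2803, 0.1085]
tcp_rot: [2.76, 0.0, 0.322]
wrist_force: [-0.4, 0.4, -2.3]
opening: 0.0215
```

Emit:
send_rows(motion="0 -0.0011 0.0028 0 0 0; 0 -0.0011 0.0028 0 0 0; 0 0 0 0 0 0; 0 0 0 0 0 0")

```text
time: 23.05
tcp_pos: [0.5656, 0.2804, 0.1028]
tcp_rot: [2.758, 0.0, 0.322]
wrist_force: [-0.6, -0.6, -2.2]
opening: 0.0218
```

```bash
python3 -c "
from st import *
s=show(); where(s)"
```

```text
t 23.05 q [ 0.56  0.64  1.32 -0.39  1.3   0.36] p [0.5656 0.2804 0.1028] F [-0.63 -0.55 -2.22] M [ 0.54  0.22 -0.03] op 0.0218
tip world [0.6255 0.1007 0.0405] in press [-0.4275  0.1202] spat rpy deg [-1.000e-02  1.003e+01 -7.156e+01]
```

Emit:
send_rows(motion="0 -0.0004 0.0009 0 0 0; 0 0 0 0 0 0; 0 0 0 0 0 0")

```text
time: 23.42
tcp_pos: [0.5657, 0.2803, 0.1018]
tcp_rot: [2.758, 0.0, 0.322]
wrist_force: [0.1, -1.0, -3.0]
opening: 0.0217
```

```bash
python3 -c "
from st import *
s=show(); where(s)"
```

```text
t 23.43 q [ 0.56  0.64  1.32 -0.39  1.3   0.36] p [0.5657 0.2803 0.1018] F [ 0.07 -1.02 -2.96] M [0.6  0.22 0.01] op 0.0217
tip world [0.6255 0.1006 0.0395] in press [-0.4274  0.1202] spat rpy deg [-1.000e-02  1.004e+01 -7.157e+01]
```

Emit:
send_rows(motion="0 -0.0004 0.0009 0 0 0; 0 0 0 0 0 0; 0 0 0 0 0 0")

```text
time: 23.8
tcp_pos: [0.5657, 0.2804, 0.1008]
tcp_rot: [2.758, 0.0, 0.322]
wrist_force: [0.7, -0.4, -3.1]
opening: 0.0215
```

```bash
python3 -c "
from st import *
s=show(); where(s)"
```

```text
t 23.8 q [ 0.56  0.64  1.32 -0.39  1.29  0.37] p [0.5657 0.2804 0.1008] F [ 0.66 -0.38 -3.07] M [ 0.64  0.23 -0.02] op 0.0215
tip world [0.6255 0.1007 0.0385] in press [-0.4275  0.1202] spat rpy deg [-1.000e-02  1.004e+01 -7.157e+01]
```

Not touching yet (M steady around 0.6, Fz around -3). Continuing in 1.3 mm steps.

Emit:
send_rows(motion="0 -0.0005 0.0012 0 0 0; 0 0 0 0 0 0; 0 0 0 0 0 0")

```text
time: 24.18
tcp_pos: [0.5656, 0.2804, 0.0995]
tcp_rot: [2.758, 0.0, 0.322]
wrist_force: [-0.6, -0.6, -3.7]
opening: 0.0215
```

```bash
python3 -c "
from st import *
s=show(); where(s)"
```

```text
t 24.18 q [ 0.56  0.64  1.32 -0.39  1.29  0.37] p [0.5656 0.2804 0.0995] F [-0.59 -0.63 -3.72] M [ 0.64  0.24 -0.01] op 0.0215
tip world [0.6255 0.1007 0.0372] in press [-0.4275  0.1202] spat rpy deg [-1.000e-02  1.004e+01 -7.157e+01]
```

Emit:
send_rows(motion="0 -0.0005 0.0012 0 0 0; 0 0 0 0 0 0; 0 0 0 0 0 0")

```text
time: 24.55
tcp_pos: [0.5656, 0.2804, 0.0982]
tcp_rot: [2.758, 0.0, 0.322]
wrist_force: [-0.3, -0.7, -2.4]
opening: 0.0218
```

```bash
python3 -c "
from st import *
s=show(); where(s)"
```

```text
t 24.55 q [ 0.56  0.65  1.32 -0.39  1.29  0.37] p [0.5656 0.2804 0.0982] F [-0.3  -0.65 -2.37] M [ 0.58  0.24 -0.01] op 0.0218
tip world [0.6255 0.1007 0.0359] in press [-0.4275  0.1201] spat rpy deg [-1.000e-02  1.004e+01 -7.157e+01]
```

Emit:
send_rows(motion="0 -0.0005 0.0012 0 0 0; 0 0 0 0 0 0; 0 0 0 0 0 0")

```text
time: 24.92
tcp_pos: [0.5656, 0.2804, 0.0969]
tcp_rot: [2.758, 0.0, 0.322]
wrist_force: [-0.2, 0.2, -3.3]
opening: 0.0217
```

```bash
python3 -c "
from st import *
s=show(); where(s)"
```

```text
t 24.93 q [ 0.56  0.65  1.32 -0.39  1.29  0.37] p [0.5656 0.2804 0.0969] F [-0.19  0.18 -3.32] M [ 0.58  0.3  -0.  ] op 0.0217
tip world [0.6255 0.1007 0.0346] in press [-0.4275  0.1202] spat rpy deg [-1.000e-02  1.004e+01 -7.157e+01]
```

Emit:
send_rows(motion="0 -0.0005 0.0012 0 0 0; 0 0 0 0 0 0; 0 0 0 0 0 0")

```text
time: 25.3
tcp_pos: [0.5656, 0.2804, 0.0956]
tcp_rot: [2.758, 0.0, 0.322]
wrist_force: [0.4, -0.5, -2.0]
opening: 0.0217
```

```bash
python3 -c "
from st import *
s=show(); where(s)"
```

```text
t 25.3 q [ 0.56  0.65  1.32 -0.39  1.28  0.37] p [0.5656 0.2804 0.0956] F [ 0.43 -0.49 -2.02] M [ 0.61  0.29 -0.01] op 0.0217
tip world [0.6255 0.1007 0.0333] in press [-0.4275  0.1202] spat rpy deg [-1.000e-02  1.004e+01 -7.157e+01]
```

Emit:
send_rows(motion="0 -0.0005 0.0012 0 0 0; 0 0 0 0 0 0; 0 0 0 0 0 0")

```text
time: 25.68
tcp_pos: [0.5656, 0.2804, 0.0943]
tcp_rot: [2.758, 0.0, 0.322]
wrist_force: [0.0, 0.2, -3.4]
opening: 0.0218
```

```bash
python3 -c "
from st import *
s=show(); where(s)"
```

```text
t 25.68 q [ 0.56  0.65  1.33 -0.39  1.28  0.37] p [0.5656 0.2804 0.0943] F [ 0.01  0.22 -3.39] M [0.6  0.28 0.01] op 0.0218
tip world [0.6255 0.1007 0.032 ] in press [-0.4275  0.1202] spat rpy deg [-1.000e-02  1.004e+01 -7.157e+01]
```

Emit:
send_rows(motion="0 -0.0005 0.0012 0 0 0; 0 0 0 0 0 0; 0 0 0 0 0 0")

```text
time: 26.05
tcp_pos: [0.5656, 0.2804, 0.093]
tcp_rot: [2.758, 0.0, 0.322]
wrist_force: [0.0, 0.3, -3.5]
opening: 0.022
```

```bash
python3 -c "
from st import *
s=show(); where(s)"
```

```text
t 26.05 q [ 0.56  0.65  1.33 -0.39  1.28  0.37] p [0.5656 0.2804 0.093 ] F [ 0.04  0.26 -3.55] M [ 0.62  0.21 -0.02] op 0.022
tip world [0.6255 0.1007 0.0307] in press [-0.4275  0.1201] spat rpy deg [-1.000e-02  1.004e+01 -7.157e+01]
```

Emit:
send_rows(motion="0 -0.0005 0.0012 0 0 0; 0 0 0 0 0 0; 0 0 0 0 0 0")

```text
time: 26.42
tcp_pos: [0.5657, 0.2804, 0.0918]
tcp_rot: [2.758, 0.0, 0.322]
wrist_force: [-0.1, -0.3, -1.3]
opening: 0.0218
```

```bash
python3 -c "
from st import *
s=show(); where(s)"
```

```text
t 26.43 q [ 0.56  0.65  1.33 -0.39  1.28  0.37] p [0.5657 0.2804 0.0918] F [-0.12 -0.26 -1.3 ] M [ 0.24  0.15 -0.04] op 0.0218
tip world [0.6256 0.1007 0.0296] in press [-0.4275  0.1202] spat rpy deg [ -0.    10.03 -71.57]
```

Emit:
send_rows(motion="0 -0.0005 0.0012 0 0 0; 0 0 0 0 0 0; 0 0 0 0 0 0")

```text
time: 26.8
tcp_pos: [0.5657, 0.2805, 0.0907]
tcp_rot: [2.758, -0.0, 0.322]
wrist_force: [-0.8, 1.7, 2.7]
opening: 0.0216
```

```bash
python3 -c "
from st import *
s=show(); where(s)"
```

```text
t 26.8 q [ 0.56  0.65  1.33 -0.39  1.28  0.37] p [0.5657 0.2805 0.0907] F [-0.83  1.71  2.68] M [-0.39 -0.05 -0.01] op 0.0216
tip world [0.6256 0.1008 0.0284] in press [-0.4276  0.1203] spat rpy deg [ 1.000e-02  1.003e+01 -7.156e+01]
```

Contact at a nominal tip height of 30 mm, exactly rack height. I'll ease up 0.8 mm and begin drawing the blade back.

Emit:
send_rows(motion="0 0.0003 -0.0008 0 0 0; 0 0 0 0 0 0; 0 -0.0046 -0.0019 0 0 0; 0 -0.0065 -0.0026 0 0 0; 0 -0.0065 -0.0026 0 0 0; 0 -0.0065 -0.0026 0 0 0; 0 -0.0065 -0.0026 0 0 0; 0 0 0 0 0 0")

```text
time: 27.8
tcp_pos: [0.5549, 0.3126, 0.0912]
tcp_rot: [2.759, -0.0, 0.322]
wrist_force: [-1.0, 1.0, 1.1]
opening: 0.0215
```

Run:
```python
from st import *
import cv2,pickle
s=show(); where(s)
d={n:r.get_image(n) for n in ("top","scene")}; pickle.dump(d,open("im8.pkl","wb"))
d0=pickle.load(open("im0.pkl","rb"))
from fit import proj
# photo colour blobs: green field and sky blue centroid near rack
for n in d:
    im=d[n]["image"]; h=cv2.cvtColor(im,cv2.COLOR_RGB2HSV).astype(int)
    u=proj(d[n],[.62,.13,.04])[0].astype(int); sl=np.s_[u[1]-32:u[1]+32,u[0]-32:u[0]+32]
    H,S,V=[h[sl][...,i] for i in range(3)]
    for nm,m in (("green",(H>40)&(H<66)&(S>100)),("blue",(H>95)&(H<112)&(V>180)&(S>50))):
        m=cv2.morphologyEx(m.astype(np.uint8),cv2.MORPH_OPEN,np.ones((3,3)))
        ys,xs=np.nonzero(m); print(n,nm,len(xs),xs.mean()+u[0]-32,ys.mean()+u[1]-32) if len(xs) else print(n,nm,0)
```

```text
t 27.8 q [ 0.61  0.68  1.29 -0.38  1.31  0.41] p [0.5549 0.3126 0.0912] F [-0.96  0.99  1.09] M [-0.03  0.06  0.02] op 0.0215
tip world [0.6149 0.133  0.0289] in press [-0.4608  0.1135] spat rpy deg [ 1.000e-02  1.006e+01 -7.152e+01]
top green 103 275.50485436893206 172.54368932038835
top blue 180 287.14444444444445 168.13333333333333
scene green 144 339.0 278.44444444444446
scene blue 197 324.2284263959391 279.0456852791878
```

```bash
cat > chk.py <<'E'
from st import *
from fit import proj
import cv2,pickle
def bp(g,u,z):
    d=g["R"].T@np.linalg.solve(g["K"],np.r_[u,1]); o=-g["R"].T@g["t"]; return o+d*(z-o[2])/d[2]
def blobs(g,z,c=(.62,.13,.04),w=34):
    im=g["image"]; h=cv2.cvtColor(im,cv2.COLOR_RGB2HSV).astype(int); u=proj(g,c)[0].astype(int); sl=np.s_[u[1]-w:u[1]+w,u[0]-w:u[0]+w]
    H,S,V=[h[sl][...,i] for i in range(3)]; o=[]
    for m in ((H>40)&(H<66)&(S>100),(H>95)&(H<112)&(V>180)&(S>50)):
        m=cv2.morphologyEx(m.astype(np.uint8),cv2.MORPH_OPEN,np.ones((3,3))); ys,xs=np.nonzero(m); o.append((xs.mean()+u[0]-w,ys.mean()+u[1]-w))
    G,B=[bp(g,x,z) for x in o]; return G+.57*(B-G),B-G
E
python3 - <<'E'
from chk import *
a=pickle.load(open("im7.pkl","rb"))
print("calib (tile was .541 -.132):",[blobs(a[n],.121,(.541,-.132,.12))[0].round(4) for n in a])
d=pickle.load(open("im8.pkl","rb"))
print([[x.round(4) for x in blobs(d[n],.044)] for n in d])
E
```

```text
calib (tile was .541 -.132): [array([ 0.5584, -0.131 ,  0.121 ]), array([ 0.5449, -0.1335,  0.121 ])]
[[array([0.6137, 0.1407, 0.044 ]), array([ 0.0186, -0.049 ,  0.    ])], [array([0.6189, 0.1408, 0.044 ]), array([ 0.0262, -0.0432,  0.    ])]]
```

The tile stayed at about (0.615, 0.141) while the blade slid back 33 mm. Withdrawing the rest of the way.

Emit:
send_rows(motion="0 -0.0064 -0.0029 0 0 0; 0 -0.0074 -0.003 0 0 0; 0 -0.0074 -0.003 0 0 0; 0 -0.0074 -0.003 0 0 0; 0 -0.0074 -0.003 0 0 0; 0 0 0 0 0 0")

```text
time: 28.65
tcp_pos: [0.5425, 0.3495, 0.0915]
tcp_rot: [2.759, 0.0, 0.322]
wrist_force: [-0.1, 0.9, 0.7]
opening: 0.0217
```

Run:
```python
from chk import *
s=show(); where(s)
d={n:r.get_image(n) for n in ("top","scene")}
print([[x.round(4) for x in blobs(d[n],.041)] for n in d])
```

```text
t 28.65 q [ 0.66  0.71  1.24 -0.37  1.35  0.45] p [0.5425 0.3495 0.0915] F [-0.1   0.89  0.73] M [ 0.13  0.15 -0.04] op 0.0217
tip world [0.6026 0.1699 0.0292] in press [-0.499   0.1057] spat rpy deg [ -0.    10.06 -71.52]
[[array([0.614 , 0.1405, 0.041 ]), array([ 0.02  , -0.0492,  0.    ])], [array([0.6201, 0.1407, 0.041 ]), array([ 0.0249, -0.0438,  0.    ])]]
```

Emit:
send_rows(motion="0 -0.0074 -0.003 0 0 0; 0 -0.0074 -0.003 0 0 0; 0 -0.0074 -0.003 0 0 0; 0 -0.0074 -0.003 0 0 0; 0 -0.0074 -0.003 0 0 0; 0 -0.01 -0.004 0 0 0; 0 0 0 0 0 0; 0 0 0 0 0 0")

```text
time: 29.75
tcp_pos: [0.5268, 0.3969, 0.0916]
tcp_rot: [2.758, 0.0, 0.322]
wrist_force: [-0.4, 0.4, 0.8]
opening: 0.0216
```

Run:
```python
from chk import *
s=show(); where(s)
d={n:r.get_image(n) for n in ("top","scene")}; pickle.dump(d,open("im9.pkl","wb"))
print([[x.round(4) for x in blobs(d[n],.037)] for n in d])
```

```text
t 29.75 q [ 0.73  0.75  1.16 -0.36  1.4   0.5 ] p [0.5268 0.3969 0.0916] F [-0.43  0.35  0.8 ] M [ 0.11  0.06 -0.02] op 0.0216
tip world [0.5867 0.2172 0.0293] in press [-0.5478  0.0956] spat rpy deg [-1.000e-02  1.004e+01 -7.156e+01]
[[array([0.6144, 0.141 , 0.037 ]), array([ 0.025, -0.046,  0.   ])], [array([0.6187, 0.14  , 0.037 ]), array([ 0.0229, -0.0452,  0.    ])]]
```

The blade is out: its tip is 81 mm from the tile centre and the tile has not moved. Lifting away from the rack, then planning the return, with a check of the bottle's location.

Emit:
send_rows(motion="0 0.0094 -0.0232 -1 0 0; 0 0.0131 -0.0324 -2 0 0; 0 0.0131 -0.0324 -2 0 0; 0 0 0 -2.5 0 0; 0 0 0 -2.5 0 0; 0 0 0 0 0 0; 0 0 0 0 0 0; 0 0 0 0 0 0")

```text
time: 30.85
tcp_pos: [0.5262, 0.3988, 0.1863]
tcp_rot: [2.584, 0.0, 0.321]
wrist_force: [0.0, 0.8, -1.7]
opening: 0.0216
```

Run:
```python
from chk import *
s=show(); where(s); p,R=cur(s)
T=pickle.load(open("im0.pkl","rb"))["top"]; print("bottle",bp(T,(214,226),.15),"tape",bp(T,(214,204),.012))
tcp=np.array([.4042,.1582,.0318]); TT=tool(-1.408,32)
print("above rest"); rows(p,R,tcp+[0,0,.11],TT,9)
d={n:r.get_image(n) for n in ("top","scene")}; pickle.dump(d,open("im10.pkl","wb"))
print([[x.round(4) for x in blobs(d[n],.037)] for n in d])
```

```text
t 30.85 q [ 0.79  0.74  1.01 -0.49  1.66  0.49] p [0.5262 0.3988 0.1863] F [ 0.02  0.81 -1.71] M [ 0.48  0.23 -0.04] op 0.0216
tip world [0.5885 0.2116 0.1578] in press [-0.542   0.0967] spat rpy deg [-2.000e-02  5.000e-02 -7.159e+01]
bottle [0.37733625 0.39504339 0.15      ] tape [0.47375694 0.43349206 0.012     ]
above rest
9 rows; dist [-0.122  -0.2406 -0.0445] turn [-0.05 -4.79  7.72]
-0.0213 0.0153 0.0154 -0.01 -0.53 0.86; -0.0209 0.0156 0.0156 -0.01 -0.53 0.86; -0.0205 0.0159 0.0158 -0.01 -0.53 0.86; -0.0202 0.0162 0.0159 -0.01 -0.53 0.86; -0.0198 0.0165 0.0161 -0.01 -0.53 0.86; -0.0194 0.0168 0.0163 -0.01 -0.53 0.86; -0.019 0.0171 0.0165 -0.01 -0.53 0.86; -0.0185 0.0174 0.0167 -0.01 -0.53 0.86; -0.0181 0.0176 0.0168 -0.01 -0.53 0.86
[[array([0.6147, 0.1409, 0.037 ]), array([ 0.0242, -0.0459,  0.    ])], [array([0.6183, 0.1399, 0.037 ]), array([ 0.0242, -0.044 ,  0.    ])]]
```

Emit:
send_rows(motion="-0.0213 0.0153 0.0154 0 -0.53 0.86; -0.0209 0.0156 0.0156 0 -0.53 0.86; -0.0205 0.0159 0.0158 0 -0.53 0.86; -0.0202 0.0162 0.0159 0 -0.53 0.86; -0.0198 0.0165 0.0161 0 -0.53 0.86; -0.0194 0.0168 0.0163 0 -0.53 0.86; -0.019 0.0171 0.0165 0 -0.53 0.86; -0.0185 0.0174 0.0167 0 -0.53 0.86; -0.0181 0.0176 0.0168 0 -0.53 0.86; 0 0 0 0 0 0")

```text
time: 32.2
tcp_pos: [0.4037, 0.1572, 0.1421]
tcp_rot: [2.584, -0.001, 0.162]
wrist_force: [0.4, -0.1, -0.9]
opening: 0.0221
```

Emit:
send_rows(motion="0 0 0 0 0 0; 0 0 0 0 0 0; 0 0 0 0 0 0")

```text
time: 32.58
tcp_pos: [0.4044, 0.1587, 0.1418]
tcp_rot: [2.584, -0.001, 0.163]
wrist_force: [-0.1, 0.2, -1.7]
opening: 0.0217
```

Run:
```python
from chk import *
s=show(); where(s); p,R=cur(s)
tcp=np.array([.4042,.1582,.0318]); TT=tool(-1.408,32)
rows(p,R,tcp+[0,0,.03],TT,4)
```

```text
t 32.58 q [ 0.59  0.28  1.82 -0.52  1.34  0.62] p [0.4044 0.1587 0.1418] F [-0.14  0.15 -1.68] M [0.42 0.18 0.04] op 0.0217
tip world [ 0.4365 -0.036   0.1134] in press [-0.3143 -0.0838] spat rpy deg [ 4.000e-02  4.000e-02 -8.064e+01]
4 rows; dist [-0.0002 -0.0005 -0.08  ] turn [-0.04 -0.05  0.01]
4 x -0.0001 -0.0105 0.017 -0.01 -0.01 0
```

Emit:
send_rows(motion="0 -0.0105 0.017 0 0 0; 0 -0.0105 0.017 0 0 0; 0 -0.0105 0.017 0 0 0; 0 -0.0105 0.017 0 0 0; 0 -0.0106 0.017 0 0 0; 0 0 0 0 0 0; 0 0 0 0 0 0")

```text
time: 33.45
tcp_pos: [0.4047, 0.1582, 0.0424]
tcp_rot: [2.584, -0.001, 0.163]
wrist_force: [-0.1, 0.6, -1.3]
opening: 0.0217
```

Run:
```python
from chk import *
s=show(); where(s,ref=0)
```

```text
t 33.45 q [ 0.59  0.44  1.87 -0.56  1.15  0.74] p [0.4047 0.1582 0.0424] F [-0.11  0.59 -1.26] M [0.48 0.11 0.03] op 0.0217
tip world [0.427  0.0226 0.014 ] in press [-0.3737 -0.0863] spat rpy deg [ 7.000e-02  5.000e-02 -8.065e+01]
```

Emit:
send_rows(motion="0 -0.0016 0.0025 0 0 0; 0 0 0 0 0 0; 0 0 0 0 0 0")

```text
time: 33.83
tcp_pos: [0.4044, 0.158, 0.0392]
tcp_rot: [2.584, -0.001, 0.163]
wrist_force: [0.8, 0.1, -1.7]
opening: 0.0217
```

Run:
```python
from chk import *
s=show(); where(s,ref=0)
```

```text
t 33.83 q [ 0.59  0.45  1.87 -0.56  1.14  0.75] p [0.4044 0.158  0.0392] F [ 0.8   0.06 -1.7 ] M [0.48 0.09 0.  ] op 0.0217
tip world [0.4268 0.0225 0.0108] in press [-0.3736 -0.0865] spat rpy deg [ 6.000e-02  5.000e-02 -8.066e+01]
```

Emit:
send_rows(motion="0 -0.0011 0.0017 0 0 0; 0 0 0 0 0 0; 0 0 0 0 0 0")

```text
time: 34.2
tcp_pos: [0.4044, 0.158, 0.0369]
tcp_rot: [2.584, -0.001, 0.163]
wrist_force: [-0.6, -0.0, -1.8]
opening: 0.0218
```

Run:
```python
from chk import *
s=show(); where(s,ref=0)
```

```text
t 34.2 q [ 0.59  0.45  1.87 -0.56  1.14  0.75] p [0.4044 0.158  0.0369] F [-0.62 -0.04 -1.77] M [0.51 0.12 0.02] op 0.0218
tip world [0.4267 0.0225 0.0085] in press [-0.3736 -0.0866] spat rpy deg [ 4.000e-02  4.000e-02 -8.066e+01]
```

Emit:
send_rows(motion="0 -0.0011 0.0017 0 0 0; 0 0 0 0 0 0; 0 0 0 0 0 0")

```text
time: 34.58
tcp_pos: [0.4044, 0.1581, 0.0349]
tcp_rot: [2.584, -0.001, 0.163]
wrist_force: [0.5, -0.4, -2.2]
opening: 0.0214
```

Run:
```python
from chk import *
s=show(); where(s,ref=0)
```

```text
t 34.58 q [ 0.59  0.46  1.87 -0.56  1.13  0.75] p [0.4044 0.1581 0.0349] F [ 0.49 -0.36 -2.18] M [0.5  0.11 0.01] op 0.0214
tip world [0.4267 0.0225 0.0065] in press [-0.3737 -0.0866] spat rpy deg [ 4.000e-02  4.000e-02 -8.066e+01]
```

Emit:
send_rows(motion="0 -0.0006 0.001 0 0 0; 0 0 0 0 0 0; 0 0 0 0 0 0")

```text
time: 34.95
tcp_pos: [0.4044, 0.158, 0.0338]
tcp_rot: [2.584, -0.001, 0.163]
wrist_force: [0.1, 0.3, -1.8]
opening: 0.0217
```

Run:
```python
from chk import *
s=show(); where(s,ref=0)
```

```text
t 34.95 q [ 0.59  0.46  1.87 -0.56  1.13  0.76] p [0.4044 0.158  0.0338] F [ 0.07  0.33 -1.85] M [ 0.51  0.14 -0.05] op 0.0217
tip world [0.4267 0.0225 0.0054] in press [-0.3736 -0.0866] spat rpy deg [ 4.000e-02  4.000e-02 -8.066e+01]
```

Emit:
send_rows(motion="0 -0.0006 0.001 0 0 0; 0 0 0 0 0 0; 0 0 0 0 0 0")

```text
time: 35.33
tcp_pos: [0.4043, 0.158, 0.0326]
tcp_rot: [2.584, -0.001, 0.163]
wrist_force: [-0.9, -0.1, -1.0]
opening: 0.0215
```

Run:
```python
from chk import *
s=show(); where(s,ref=0)
```

```text
t 35.33 q [ 0.59  0.46  1.87 -0.56  1.13  0.76] p [0.4043 0.158  0.0326] F [-0.94 -0.12 -1.01] M [ 0.4  0.1 -0. ] op 0.0215
tip world [0.4266 0.0225 0.0042] in press [-0.3736 -0.0866] spat rpy deg [ 4.000e-02  4.000e-02 -8.066e+01]
```

First contact with the rest. One last small step, then release and back off along the tool axis.

Emit:
send_rows(motion="0 -0.0005 0.0008 0 0 0; 0 0 0 0 0 0; 0 0 0 0 0 0")

```text
time: 35.7
tcp_pos: [0.4045, 0.1581, 0.032]
tcp_rot: [2.584, -0.001, 0.163]
wrist_force: [-1.9, 0.6, 5.4]
opening: 0.0217
```

Emit:
send_rows(motion="0 0 0 0 0 0; 0 0 0 0 0 0; 0 0 0 0 0 0; 0 0 0 0 0 0; 0 0 0 0 0 0; 0 0 0 0 0 0; 0 0 0 0 0 0; 0 0 0 0 0 0", gripper=0.06)

```text
time: 36.7
tcp_pos: [0.4044, 0.158, 0.0316]
tcp_rot: [2.584, -0.001, 0.163]
wrist_force: [0.3, -0.9, 0.5]
opening: 0.0599
```

Emit:
send_rows(motion="0 0 -0.02 0 0 0; 0 0 -0.03 0 0 0; 0 0 -0.03 0 0 0; 0 0.016 -0.0254 0 0 0; 0 0.016 -0.0254 0 0 0; 0 0.016 -0.0254 0 0 0; 0 0 0 0 0 0; 0 0 0 0 0 0")

```text
time: 37.7
tcp_pos: [0.3972, 0.1992, 0.1888]
tcp_rot: [2.583, 0.0, 0.163]
wrist_force: [0.1, -0.1, 0.0]
opening: 0.0598
```

Run:
```python
from chk import *
s=show()
d={n:r.get_image(n) for n in ("top","scene","wrist")}; pickle.dump(d,open("im11.pkl","wb"))
d0=pickle.load(open("im0.pkl","rb"))
print([[x.round(4) for x in blobs(d[n],.037)] for n in ("top","scene")])
# spatula: image difference against the start, region of the blade/handle in both views
for n in ("scene","top"):
    u=proj(d0[n],[.43,-.0,.01])[0].astype(int); sl=np.s_[u[1]-25:u[1]+25,u[0]-35:u[0]+35]
    a=cv2.cvtColor(d0[n]["image"][sl],cv2.COLOR_RGB2GRAY).astype(np.float32); b=cv2.cvtColor(d[n]["image"][sl],cv2.COLOR_RGB2GRAY).astype(np.float32)
    W=np.eye(2,3,dtype=np.float32); 
    def grey(im): # blade = low saturation, bright
        h=cv2.cvtColor(im,cv2.COLOR_RGB2HSV); return ((h[...,1]<60)&(h[...,2]>120)).astype(np.float32)*255
    ga,gb=[cv2.resize(grey(x[n]["image"][sl]),None,fx=4,fy=4) for x in (d0,d)]
    for nm,g in (("start",ga),("now",gb)):
        c=max(cv2.findContours((g>127).astype(np.uint8),0,2)[0],key=cv2.contourArea); print(n,nm,cv2.minAreaRect(c))
    print(n,"mean abs diff",np.abs(a-b).mean())
# bystanders
for nm,pt in (("bottle",[.377,.395,.08]),("tape",[.474,.433,.02]),("carton",[.36,-.22,.06])):
    print(nm,[round(float(np.abs(d0[n]["image"].astype(int)-d[n]["image"])[(lambda u:np.s_[u[1]-16:u[1]+16,u[0]-16:u[0]+16])(proj(d0[n],pt)[0].astype(int))].mean()),1) for n in ("top","scene")])
```

```text
t 37.7 q [ 0.67  0.26  1.71 -0.48  1.47  0.63] p [0.3972 0.1992 0.1888] F [ 0.11 -0.05  0.04] M [0.17 0.07 0.01] op 0.0598
[[array([0.6146, 0.1414, 0.037 ]), array([ 0.0244, -0.047 ,  0.    ])], [array([0.6179, 0.1393, 0.037 ]), array([ 0.0212, -0.0458,  0.    ])]]
scene start ((181.61766052246094, 119.0294189453125), (163.22647094726562, 81.73450469970703), 14.03624439239502)
scene now ((181.88343811035156, 118.44300842285156), (162.77391052246094, 82.96480560302734), 14.743562698364258)
scene mean abs diff 3.0525715
top start ((103.75599670410156, 110.90800476074219), (85.41780853271484, 150.17434692382812), 79.69515228271484)
top now ((103.82432556152344, 111.4459457397461), (85.32307434082031, 150.42506408691406), 80.53767395019531)
top mean abs diff 2.0285714
bottle [43.7, 3.0]
tape [14.0, 3.3]
carton [1.9, 3.2]
```

Final checks pass: the spatula is back within about 1 mm and 1° of its starting image, the tile is on the rack, and the arm is clear. Handing in.

```bash
python3 -c "
from bench import r
print(r.finish_job()); s=r.state(); print(s['time'])"
```

```text
the job is handed in; nothing more can be done
None
the job is handed in; nothing more can be done
```

I carried the tile out of the press on the spatula and set it down on the cooling rack. The spatula is back on its rest, and I handed the job in at about 37.7 s of the 72 s allowed. No verdict was reported.

**How it went:**
- **First grasp:** it failed harmlessly. I lifted before the slow fingers had closed, and the spatula did not move. I went back down and waited for the grip to close.
- **Lifting the tile:** I gripped with the tool leaned back 32°, felt the pad with the blade tip and slid under the tile against the stop. I then tilted the tile up and drew it straight out.
- **Setting it down:** I lowered the tile at 10° nose-down until it touched the rack, then drew the blade out from under it.

**Last checks:**
- **Tile:** the top and scene cameras put its centre at about (0.615, 0.141) and (0.618, 0.139) m. That is roughly 13 mm from the rack's centre, so it is well inside the limits.
- **Spatula:** its outline matches the starting pictures to about 1 mm and 1°.
- **Bystanders:** all three look unmoved in the scene view. In the top view the bottle and tape areas did not match the start picture. I took that to be the arm hiding them, but did not confirm it.
- **Forces:** the wrist force was about zero at the end, with the gripper open and clear of everything.

**Less certain:**
- **Tile flatness:** I did not measure it on the rack. I infer it from the blade being fully out and the tile's position staying steady.
- **Outline fit:** one automatic tile outline during the carry wrongly included some of the blade, so I redid it by hand from the visible corners.
- **Final picture:** I had used all 12 views by then, so these last checks are numerical only.

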